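# Stand the castings true on the check stand and half shut its hood

### The arm

A 7-joint arm with a two-finger parallel gripper is mounted at the origin on a cart in front of the work surface, level with it; the furniture and walls round the work are solid. World frame = base frame: x ahead of the robot, y to its left, z up, the work surface at z = 0. Lengths are in m, angles in rad, forces in N, time in s.
With the tool pointing down it reaches from about 0.425 to 1.025 m from the base axis. Payload 3.6 kg.
Tool frame: the origin (TCP) lies midway between the tips of the shut fingers; the grasp point (between the pads) lies 19 mm behind it; z points along the fingers, y is the line along which they close (so a half turn about z gives the same grasp; the last joint's range is limited). The gripper opens to 85 mm and grips with 20 to 120 N. Pads are 22 mm wide; open, the fingers measure 114 mm over their backs; the gripper's body (76 mm by 85 mm) begins 54 mm behind the grasp point. The pads swing forward as they close: fully open they stand 13 mm farther back than shut.
Start: joints at [-1.194, 0.591, 0.048, 1.609, -0.033, 0.943, -0.034], TCP at [0.328, 0.646, 0.231] pointing down, gripper open.
Joint ranges: [-2.69, 2.69], [-0.47, 2.24], [-1.27, 1.36], [0.19, 2.51], [-1.53, 4.68], [0.08, 2.07], [-3.09, 3.09]. Speed limits (rad/s): [2.57, 2.57, 3.14, 3.14, 3.14, 3.14, 3.14].

### API

Orientations are given as a 3x3 rotation matrix whose columns are the frame's x, y, z axes.
In Python, from bench import robot gives the robot as it stands.
- The arm moves only by the tool carry_out, never from a script. Its argument "targets" is a list of rows, each an object of numbers: "dx", "dy", "dz": the shift along the tool's x, y, z in mm; "rx", "ry", "rz": the turn, a rotation vector about the tool's x, y, z in degrees; "hand": the closure, from 0 (fully open) to 1 (shut). In form: [{"dx": .., "dy": .., "dz": .., "rx": .., "ry": .., "rz": .., "hand": ..}, ...]. A call has 1 to 10 rows; each row is the pose to reach, as a shift and turn from the pose commanded when the call began, along the tool's axes at that moment; what a row does not reach only later rows make up. A row lasts 1/8 s, in which the tool goes at most 62.5 mm and 10.7 degrees, less where a joint would pass 70% of its speed; a pose out of reach is approached as far as the arm can. A call with a gripper value outside its range is refused whole. The fingers move at their own pace and stop on an object; "squeeze" is the grip in N (left out, the last holds). Time passes only in rows, so rows that repeat a pose let the fingers close. It gives the time, the measured TCP pose, the force, the opening and the grip force at its end, in the units of the state.
- robot.read_state(): the state, without advancing time (a new reading comes with each control period).
- robot.capture(name): name is "scene" or "side" or "wrist"; returns the picture (384x512x3 uint8, red, green, blue); there is no depth.
- robot.camera_params(name): a dict with "fx", "fy", "cx", "cy" (pixels), "D" ([k1, k2, p1, p2, k3] as OpenCV has them; the pictures are not rectified), "extrinsics" (4x4, takes a point from world to camera coordinates); the wrist camera has in their place "tool_from_camera" (4x4, takes a point from camera to tool coordinates, whose origin is the TCP and whose axes are the flange's). Camera axes: x right, y down, z forward; pixel columns grow to the right and rows downward; lengths in m; the calibration is good to about 2 mm. A picture is of the moment at which its call begins: read the wrist's pose just before it. camera_params takes no time and is no camera call.
- robot.job_done(): hands the job in; it is judged then, once.
The state is a dict: "time": time; "joint_positions": joint angles; "qd": joint speeds; "tau": joint torques, N m; "eef_pos": TCP position; "orientation": TCP orientation; "force": force on the tool from outside, world axes, zero at the start; "wrist_torque": the same for the moment, N m; "grip_width": finger opening in m; "gripper_force": force on a finger pad.
Only numpy, scipy, OpenCV 4.12 (cv2) and the standard library are available. Lean on these libraries where they do the work, as an engineer would, in place of code of your own. Each camera call takes 0.05 s, during which the arm holds its last target. There are 200 camera calls.

### The job

Fold the stiff hood of the check stand up to upright or a little beyond, then take every pen-arm casting from the bench, where it lies tipped on its nose, and set it on its three feet squarely on a raised platform of its own (any platform), with its arm pointing out of the open front of the stand, away from the hood's hinge. Prove that each one does not rock by pressing down on its flat top with the gripper until its platform is fully down, pushing on the casting and never on the bare platform. When all stand level on lowered platforms, fold the hood down to half shut, 50 degrees open, in line with the brass pointer bars at its sides, and leave the glass, the dropper bottle and the wing nut where they are.

Things in the scene. Friction and masses are not known exactly. Their poses are not given: they have to be found in the camera images.
- stand: fixed check stand: grey deck 180 (x) x 350 (y) x 20 mm high, origin at the centre of its underside, +x towards the hood's hinge, -x its open front. Three steel platforms in a row along y at x -30 and y +108, 0, -108. Upright cheeks at y +-171 carry the hood's hinge, with a slanted brass pointer bar outside each that marks the half-shut angle
- platform_left (a point): centre of the top face of the platform at the stand's y +108 (94 x 90 mm, axes as the stand's; moves with it). Top 27 mm above the bench when up, 21 mm when fully down. All three platforms are alike
- platform_mid (a point): the same for the platform at the stand's y 0
- platform_right (a point): the same for the platform at the stand's y -108
- seat_left (a joint): how far platform_left is pushed down: 0 up, 0.006 fully down (m). Held by about 7 N of friction, so a casting's weight does not sink it; it stays where it is pushed to
- seat_mid (a joint): the same for platform_mid
- seat_right (a joint): the same for platform_right
- hood (a joint): opening angle of the hood, an aluminium panel 150 long x 326 wide x 3 mm with a 10 mm down-turned free edge: 0 flat over the deck (panel 80 mm above the bench), 1.57 upright, at most 1.95; half shut is 0.873 rad. A stiff hinge (about 0.5 N m) holds it where it is left; its weight adds up to 0.25 N m
- hood_hinge (a point): middle of the hood's hinge axis, fixed, at x +85, z 80 in the stand's frame; the axis lies along the stand's y
- hood_bar (a point): middle of the hood's round handle bar, 10 mm in diameter, 100 mm long, parallel to the hinge, 142 mm along the panel from the hinge and 36 mm off its outer face (upper face when flat); two end posts join it to the panel, the 36 mm gap under it is free; it can turn in the fingers that pinch it
- casting_1: one of up to three like aluminium pen-arm castings (any may be absent). Frame as it stands true: origin at the centre of its foot, at the level of the soles; z up, arm points to -x. Foot plate 64 (x) x 66 (y), top at z 12; three feet 12 x 12 x 4: two at x -26, y +-27, one at x +26. Upright web 36 (x) x 20 (y: grip across this), centre x -6, z 12 to 68, flat top. Arm and nose: see casting_1_nose
- casting_2: like casting_1 (same shape, size, frame). Each starts tipped forward on the front edge of its foot and its nose: pitch about -0.55 rad, origin 17 mm above the bench, any heading within 0.6 rad of the nose pointing to the robot; there it rocks. Standing true, its pitch and roll are 0
- casting_3: like casting_1 (same shape, size, frame). Mass 0.15 to 0.3 kg, centre of mass near x -22, z 29
- casting_1_nose (a point): centre of that casting's nose, a cross boss 22 in diameter, 48 long at x -80, z 42 in its frame, at the end of a 14 mm square arm from the web at z 50
- casting_2_nose (a point): centre of that casting's nose, a cross boss 22 in diameter, 48 long at x -80, z 42 in its frame, at the end of a 14 mm square arm from the web at z 50
- casting_3_nose (a point): centre of that casting's nose, a cross boss 22 in diameter, 48 long at x -80, z 42 in its frame, at the end of a 14 mm square arm from the web at z 50
- glass: bystander: upturned clear tumbler, 69 across x 88 mm high, origin under its centre
- dropper: bystander: brown dropper bottle with black top, 33 across x 102 mm high, origin under its centre
- nut: bystander: wing nut, 13 x 33 x 19 mm, origin under its centre

How it is judged:
On the way, in this order (a step that is already met when the one before it is completed fails the run):
1. the hood is folded up to upright or beyond (value of joint hood above 1.45 rad), for 0.2 s.
2. every casting stands level on its three feet on a lowered platform of its own, arm to the open front, the hood still up (((x of casting_1 in the frame of platform_left between -0.012 and 0.012 m and y of casting_1 in the frame of platform_left between -0.012 and 0.012 m and z of casting_1 in the frame of platform_left between -0.004 and 0.004 m and x of casting_1_nose in the frame of platform_left below -0.05 m and angle between the x axis of casting_1 and the x axis of platform_left, either way round below 0.25 rad and value of joint seat_left above 0.0045 m) or (x of casting_1 in the frame of platform_mid between -0.012 and 0.012 m and y of casting_1 in the frame of platform_mid between -0.012 and 0.012 m and z of casting_1 in the frame of platform_mid between -0.004 and 0.004 m and x of casting_1_nose in the frame of platform_mid below -0.05 m and angle between the x axis of casting_1 and the x axis of platform_mid, either way round below 0.25 rad and value of joint seat_mid above 0.0045 m) or (x of casting_1 in the frame of platform_right between -0.012 and 0.012 m and y of casting_1 in the frame of platform_right between -0.012 and 0.012 m and z of casting_1 in the frame of platform_right between -0.004 and 0.004 m and x of casting_1_nose in the frame of platform_right below -0.05 m and angle between the x axis of casting_1 and the x axis of platform_right, either way round below 0.25 rad and value of joint seat_right above 0.0045 m)) and angle between each of casting_1, casting_2, casting_3's own z axis and vertical below 0.06 rad and linear speed of each of casting_1, casting_2, casting_3 below 0.02 m/s and contact force between each of casting_1, casting_2, casting_3 and the fingers below 0.1 N and ((x of casting_2 in the frame of platform_left between -0.012 and 0.012 m and y of casting_2 in the frame of platform_left between -0.012 and 0.012 m and z of casting_2 in the frame of platform_left between -0.004 and 0.004 m and x of casting_2_nose in the frame of platform_left below -0.05 m and angle between the x axis of casting_2 and the x axis of platform_left, either way round below 0.25 rad and value of joint seat_left above 0.0045 m) or (x of casting_2 in the frame of platform_mid between -0.012 and 0.012 m and y of casting_2 in the frame of platform_mid between -0.012 and 0.012 m and z of casting_2 in the frame of platform_mid between -0.004 and 0.004 m and x of casting_2_nose in the frame of platform_mid below -0.05 m and angle between the x axis of casting_2 and the x axis of platform_mid, either way round below 0.25 rad and value of joint seat_mid above 0.0045 m) or (x of casting_2 in the frame of platform_right between -0.012 and 0.012 m and y of casting_2 in the frame of platform_right between -0.012 and 0.012 m and z of casting_2 in the frame of platform_right between -0.004 and 0.004 m and x of casting_2_nose in the frame of platform_right below -0.05 m and angle between the x axis of casting_2 and the x axis of platform_right, either way round below 0.25 rad and value of joint seat_right above 0.0045 m)) and ((x of casting_3 in the frame of platform_left between -0.012 and 0.012 m and y of casting_3 in the frame of platform_left between -0.012 and 0.012 m and z of casting_3 in the frame of platform_left between -0.004 and 0.004 m and x of casting_3_nose in the frame of platform_left below -0.05 m and angle between the x axis of casting_3 and the x axis of platform_left, either way round below 0.25 rad and value of joint seat_left above 0.0045 m) or (x of casting_3 in the frame of platform_mid between -0.012 and 0.012 m and y of casting_3 in the frame of platform_mid between -0.012 and 0.012 m and z of casting_3 in the frame of platform_mid between -0.004 and 0.004 m and x of casting_3_nose in the frame of platform_mid below -0.05 m and angle between the x axis of casting_3 and the x axis of platform_mid, either way round below 0.25 rad and value of joint seat_mid above 0.0045 m) or (x of casting_3 in the frame of platform_right between -0.012 and 0.012 m and y of casting_3 in the frame of platform_right between -0.012 and 0.012 m and z of casting_3 in the frame of platform_right between -0.004 and 0.004 m and x of casting_3_nose in the frame of platform_right below -0.05 m and angle between the x axis of casting_3 and the x axis of platform_right, either way round below 0.25 rad and value of joint seat_right above 0.0045 m)) and value of joint hood above 1.3 rad), for 0.2 s.
At the end, for the whole second after the job is handed in: every casting stands released, at rest, on its three feet (tilt < 0.06 rad), nose to the open front (square within 0.25 rad), within 12 mm (x and y) of the centre of a platform that is down at least 4.5 of its 6 mm; hood at 0.873 +- 0.12 rad (((x of casting_1 in the frame of platform_left between -0.012 and 0.012 m and y of casting_1 in the frame of platform_left between -0.012 and 0.012 m and z of casting_1 in the frame of platform_left between -0.004 and 0.004 m and x of casting_1_nose in the frame of platform_left below -0.05 m and angle between the x axis of casting_1 and the x axis of platform_left, either way round below 0.25 rad and value of joint seat_left above 0.0045 m) or (x of casting_1 in the frame of platform_mid between -0.012 and 0.012 m and y of casting_1 in the frame of platform_mid between -0.012 and 0.012 m and z of casting_1 in the frame of platform_mid between -0.004 and 0.004 m and x of casting_1_nose in the frame of platform_mid below -0.05 m and angle between the x axis of casting_1 and the x axis of platform_mid, either way round below 0.25 rad and value of joint seat_mid above 0.0045 m) or (x of casting_1 in the frame of platform_right between -0.012 and 0.012 m and y of casting_1 in the frame of platform_right between -0.012 and 0.012 m and z of casting_1 in the frame of platform_right between -0.004 and 0.004 m and x of casting_1_nose in the frame of platform_right below -0.05 m and angle between the x axis of casting_1 and the x axis of platform_right, either way round below 0.25 rad and value of joint seat_right above 0.0045 m)) and angle between each of casting_1, casting_2, casting_3's own z axis and vertical below 0.06 rad and linear speed of each of casting_1, casting_2, casting_3 below 0.02 m/s and contact force between each of casting_1, casting_2, casting_3 and the fingers below 0.1 N and ((x of casting_2 in the frame of platform_left between -0.012 and 0.012 m and y of casting_2 in the frame of platform_left between -0.012 and 0.012 m and z of casting_2 in the frame of platform_left between -0.004 and 0.004 m and x of casting_2_nose in the frame of platform_left below -0.05 m and angle between the x axis of casting_2 and the x axis of platform_left, either way round below 0.25 rad and value of joint seat_left above 0.0045 m) or (x of casting_2 in the frame of platform_mid between -0.012 and 0.012 m and y of casting_2 in the frame of platform_mid between -0.012 and 0.012 m and z of casting_2 in the frame of platform_mid between -0.004 and 0.004 m and x of casting_2_nose in the frame of platform_mid below -0.05 m and angle between the x axis of casting_2 and the x axis of platform_mid, either way round below 0.25 rad and value of joint seat_mid above 0.0045 m) or (x of casting_2 in the frame of platform_right between -0.012 and 0.012 m and y of casting_2 in the frame of platform_right between -0.012 and 0.012 m and z of casting_2 in the frame of platform_right between -0.004 and 0.004 m and x of casting_2_nose in the frame of platform_right below -0.05 m and angle between the x axis of casting_2 and the x axis of platform_right, either way round below 0.25 rad and value of joint seat_right above 0.0045 m)) and ((x of casting_3 in the frame of platform_left between -0.012 and 0.012 m and y of casting_3 in the frame of platform_left between -0.012 and 0.012 m and z of casting_3 in the frame of platform_left between -0.004 and 0.004 m and x of casting_3_nose in the frame of platform_left below -0.05 m and angle between the x axis of casting_3 and the x axis of platform_left, either way round below 0.25 rad and value of joint seat_left above 0.0045 m) or (x of casting_3 in the frame of platform_mid between -0.012 and 0.012 m and y of casting_3 in the frame of platform_mid between -0.012 and 0.012 m and z of casting_3 in the frame of platform_mid between -0.004 and 0.004 m and x of casting_3_nose in the frame of platform_mid below -0.05 m and angle between the x axis of casting_3 and the x axis of platform_mid, either way round below 0.25 rad and value of joint seat_mid above 0.0045 m) or (x of casting_3 in the frame of platform_right between -0.012 and 0.012 m and y of casting_3 in the frame of platform_right between -0.012 and 0.012 m and z of casting_3 in the frame of platform_right between -0.004 and 0.004 m and x of casting_3_nose in the frame of platform_right below -0.05 m and angle between the x axis of casting_3 and the x axis of platform_right, either way round below 0.25 rad and value of joint seat_right above 0.0045 m)) and value of joint hood between 0.753 and 0.993 rad); the robot touches nothing.
It fails at once if the gripper itself pushes on a platform (contact force between any of seat_left, seat_mid, seat_right and the fingers above 3 N).
It fails at once if the glass, the dropper bottle or the wing nut is moved more than 3 cm (distance of any of glass, dropper, nut from where it was at the start of the episode above 0.03 m).
Of casting_1, casting_2, casting_3 only 2 to 3 are there at a start; the rules pass over those that are not, and their reading is None.
At some moment in a run one of casting_1, casting_2, casting_3 may be knocked a few centimetres aside while the robot is not near it.
It also fails if it takes over 210 s, if anything falls off the work surface, if the arm or the gripper's body presses on something with over 40 N, if the wrist force passes 120 N, or if a joint passes its speed limit or range.

## Working session

There is one attempt and no reset: what is moved stays moved. The work goes in short steps, Python scripts to look and compute and a tool call to move; the robot and the scene stay as the last step left them, time stands still between calls to the robot, and variables do not carry over. Pictures are saved under pics/ and viewed, at most 14 in all, crops included, and the job is handed in when it is done.

Besides the shell and the picture viewer there is one more tool, called after "Call:" by a JSON object that holds its "op" and its "data", one argument or row to a line. carry_out: Moves the arm, as the interface text tells. Its arguments: {"type":"object","properties":{"targets":{"type":"array"},"squeeze":{"type":"number"}},"required":["targets"]}

```bash
ls; mkdir -p pics
python3 - <<'E'
from bench import robot
import cv2, numpy as np
s=robot.read_state()
print({k:np.round(v,3).tolist() for k,v in s.items()})
ims=[]
for n in("scene","side","wrist"):
    p=robot.camera_params(n); print(n,{k:np.round(v,4).tolist() for k,v in p.items()})
    im=robot.capture(n)[:,:,::-1]; cv2.imwrite(f"pics/{n}0.png",im); ims.append(im)
for n,i in zip("ab",ims[:2]): cv2.imwrite(f"pics/{n}.png",cv2.resize(i,(800,600),interpolation=cv2.INTER_CUBIC))
E
```

```text
pics
{'time': 0.0, 'joint_positions': [-1.195, 0.592, 0.048, 1.61, -0.033, 0.943, -0.034], 'qd': [-0.001, -0.001, 0.0, -0.0, -0.003, -0.001, -0.002], 'tau': [0.001, -54.87, 1.547, -19.812, 0.009, 0.009, 0.0], 'eef_pos': [0.328, 0.646, 0.23], 'orientation': [[-0.892, 0.453, -0.001], [0.453, 0.892, -0.002], [-0.0, -0.002, -1.0]], 'force': [-0.245, -0.36, -0.194], 'wrist_torque': [0.011, 0.032, -0.061], 'gripper_force': 0.0, 'grip_width': 0.086}
scene {'fx': 463.9679, 'fy': 463.9679, 'cx': 254.3953, 'cy': 183.5991, 'D': [-0.1326, 0.0, 0.0, 0.0, 0.0], 'extrinsics': [[0.9066, -0.4215, -0.0215, -0.481], [-0.2485, -0.4917, -0.8346, 0.1772], [0.3412, 0.762, -0.5504, 1.5323], [0.0, 0.0, 0.0, 1.0]]}
side {'fx': 379.1588, 'fy': 379.1588, 'cx': 260.4767, 'cy': 192.8547, 'D': [-0.0368, 0.0, 0.0, 0.0, 0.0], 'extrinsics': [[-0.9916, -0.1296, -0.0048, 0.5253], [-0.0658, 0.5346, -0.8425, 0.1469], [0.1118, -0.8351, -0.5387, 1.3897], [0.0, 0.0, 0.0, 1.0]]}
wrist {'fx': 302.966, 'fy': 302.966, 'cx': 256.7957, 'cy': 189.8506, 'D': [-0.0703, 0.0, 0.0, 0.0, 0.0], 'tool_from_camera': [[0.0003, -0.9573, -0.289, 0.0733], [1.0, 0.0004, -0.0006, -0.0007], [0.0007, -0.289, 0.9573, -0.143], [0.0, 0.0, 0.0, 1.0]]}
```

View pics/a.png

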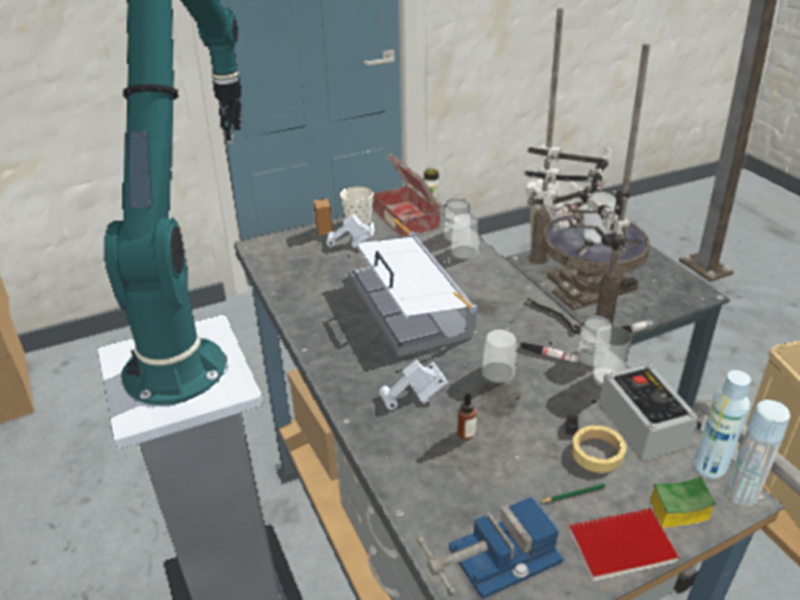

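View pics/b.png

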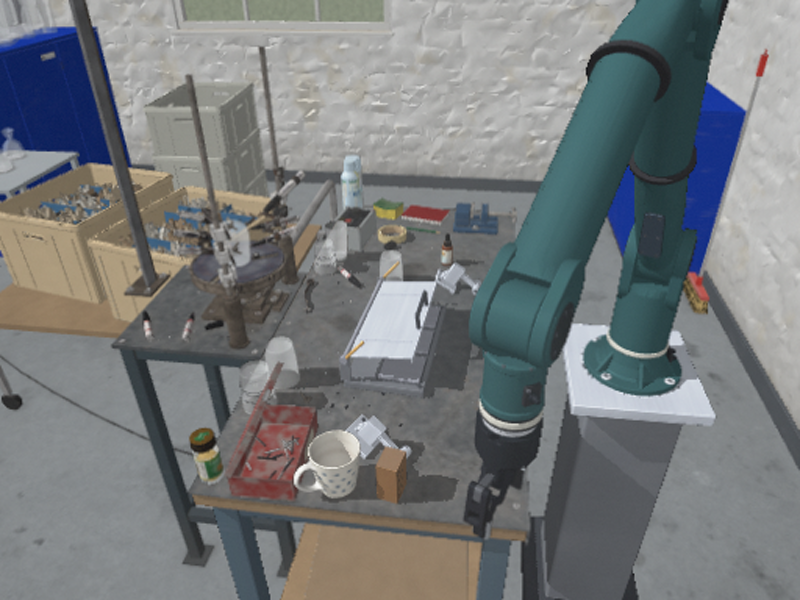

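The scene view shows the stand with its hood shut (panel corners about (360,243), (412,237), (468,300), (415,313)) and the bar at (376,255)-(391,283). One casting lies right of the stand at (415,385) and one left at (345,232). The glass is at (500,355) and the dropper at (467,418). The side view shows the same two castings, at (458,278) and (375,438).

```bash
cat > h.py <<'E'
from bench import robot
import cv2, numpy as np
def cam(n,st=None):
    p=robot.camera_params(n); K=np.array([[p['fx'],0,p['cx']],[0,p['fy'],p['cy']],[0,0,1]]);D=np.array(p['D'],float)
    if n=='wrist':
        st=st or robot.read_state(); T=np.eye(4);T[:3,:3]=st['orientation'];T[:3,3]=st['eef_pos']
        C=T@np.array(p['tool_from_camera'])
    else: C=np.linalg.inv(np.array(p['extrinsics']))
    return K,D,C
def ray(c,px):
    K,D,C=c; u=cv2.undistortPoints(np.array([[px]],float),K,D)[0,0]
    return C[:3,3],C[:3,:3]@np.array([u[0],u[1],1.])
def plane(c,px,z):
    o,d=ray(c,px); return o+d*(z-o[2])/d[2]
def tri(*cp):
    A=np.zeros((3,3));b=np.zeros(3)
    for c,px in cp:
        o,d=ray(c,px);d=d/np.linalg.norm(d);M=np.eye(3)-np.outer(d,d);A+=M;b+=M@o
    return np.linalg.solve(A,b)
def proj(c,P):
    K,D,C=c; W=np.linalg.inv(C); r,_=cv2.Rodrigues(W[:3,:3])
    return cv2.projectPoints(np.array(P,float).reshape(-1,3),r,W[:3,3],K,D)[0].reshape(-1,2)
def snap(n,name,size=(800,600),crop=None):
    st=robot.read_state(); im=robot.capture(n)[:,:,::-1].copy(); cv2.imwrite(f'pics/{name}_raw.png',im)
    if crop: x0,y0,x1,y1=crop; im=im[y0:y1,x0:x1]
    cv2.imwrite(f'pics/{name}.png',cv2.resize(im,size,interpolation=cv2.INTER_CUBIC)); return cam(n,st),im
E
python3 - <<'E'
from h import *
S=cam('scene');V=cam('side');k=1.5625
np.set_printoptions(precision=3,suppress=True)
for p in[(360,243),(412,237),(468,300),(415,313)]: print('panel',plane(S,np.array(p)/k,.083))
for p in[(385,282),(440,282),(420,358),(358,357)]: print('panelV',plane(V,np.array(p)/k,.083))
print('bar',tri((S,np.array((376,253))/k),(V,np.array((416,325))/k)),tri((S,np.array((392,282))/k),(V,np.array((425,293))/k)))
for nm,a,b in [('noseR',(388,397),(478,290)),('noseL',(334,240),(402,452))]: print(nm,tri((S,np.array(a)/k),(V,np.array(b)/k)))
for nm,a in [('footR',(435,380)),('footL',(357,232)),('glass',(500,378)),('dropper',(467,437)),('nut?',(572,427))]: print(nm,plane(S,np.array(a)/k,.0))
E
```

```text
panel [0.514 0.181 0.083]
panel [0.642 0.15  0.083]
panel [ 0.629 -0.157  0.083]
panel [ 0.505 -0.149  0.083]
panelV [ 0.609 -0.164  0.083]
panelV [ 0.466 -0.181  0.083]
panelV [0.482 0.144 0.083]
panelV [0.616 0.157 0.083]
bar [0.504 0.066 0.116] [ 0.492 -0.065  0.118]
noseR [ 0.371 -0.285  0.005]
noseL [0.498 0.347 0.01 ]
footR [ 0.487 -0.276  0.   ]
footL [0.582 0.378 0.   ]
glass [ 0.61 -0.33  0.  ]
dropper [ 0.466 -0.448  0.   ]
nut? [ 0.658 -0.515  0.   ]
```

Call:
{"op": "carry_out", "data": {
  "targets": [
    {"dx": 0, "dy": 0, "dz": -100},
    {"dx": -417, "dy": -513, "dz": -170, "rz": 63},
    {"dx": -417, "dy": -513, "dz": -170, "rz": 63},
    {"dx": -417, "dy": -513, "dz": -170, "rz": 63},
    {"dx": -417, "dy": -513, "dz": -170, "rz": 63},
    {"dx": -417, "dy": -513, "dz": -170, "rz": 63},
    {"dx": -417, "dy": -513, "dz": -170, "rz": 63},
    {"dx": -417, "dy": -513, "dz": -170, "rz": 63},
    {"dx": -417, "dy": -513, "dz": -170, "rz": 63},
    {"dx": -417, "dy": -513, "dz": -170, "rz": 63}
  ],
  "squeeze": 60
}}

```text
invalid input
```

Call:
{"op": "carry_out", "data": {
  "targets": [
    {"dx": 0},
    {"dx": 0},
    {"dx": 0},
    {"dx": 0},
    {"dx": 0}
  ]
}}

```text
invalid input
```

Run:
```python
from h import *
np.set_printoptions(precision=3,suppress=True)
s=robot.read_state();print(s['time'],s['eef_pos'],s['orientation'],s['joint_positions']); snap('wrist','w1')
```

```text
0.15 [0.328 0.646 0.23 ] [[-0.892  0.453 -0.001]
 [ 0.453  0.892 -0.002]
 [-0.    -0.002 -1.   ]] [-1.194  0.592  0.048  1.61  -0.033  0.943 -0.034]
```

View pics/w1.png

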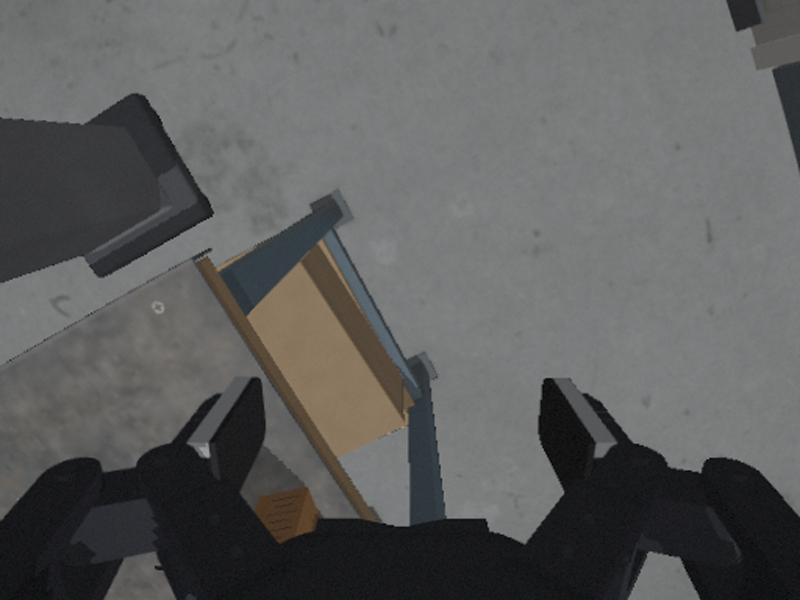

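The moves were refused, since every row seems to need all its keys. The wrist view shows only the floor and the bench corner, with the fingers at the bottom.

Call:
{"op": "carry_out", "data": {
  "targets": [
    {"dx": 0, "dy": 0, "dz": -60, "rx": 0, "ry": 0, "rz": 0, "hand": 0},
    {"dx": -417, "dy": -513, "dz": -170, "rx": 0, "ry": 0, "rz": 63, "hand": 0},
    {"dx": -417, "dy": -513, "dz": -170, "rx": 0, "ry": 0, "rz": 63, "hand": 0},
    {"dx": -417, "dy": -513, "dz": -170, "rx": 0, "ry": 0, "rz": 63, "hand": 0},
    {"dx": -417, "dy": -513, "dz": -170, "rx": 0, "ry": 0, "rz": 63, "hand": 0},
    {"dx": -417, "dy": -513, "dz": -170, "rx": 0, "ry": 0, "rz": 63, "hand": 0},
    {"dx": -417, "dy": -513, "dz": -170, "rx": 0, "ry": 0, "rz": 63, "hand": 0},
    {"dx": -417, "dy": -513, "dz": -170, "rx": 0, "ry": 0, "rz": 63, "hand": 0},
    {"dx": -417, "dy": -513, "dz": -170, "rx": 0, "ry": 0, "rz": 63, "hand": 0},
    {"dx": -417, "dy": -513, "dz": -170, "rx": 0, "ry": 0, "rz": 63, "hand": 0}
  ],
  "squeeze": 60
}}

```text
time: 1.45
eef_pos: [0.4454, 0.1021, 0.3841]
orientation: [[-0.002, 1.0, 0.001], [1.0, 0.002, 0.001], [0.001, 0.001, -1.0]]
force: [1.2, 0.2, 0.9]
grip_width: 0.0852
gripper_force: 0.0
```

Call:
{"op": "carry_out", "data": {
  "targets": [
    {"dx": -60, "dy": 10, "dz": -10, "rx": 0, "ry": 0, "rz": 0, "hand": 0},
    {"dx": -70, "dy": 20, "dz": -20, "rx": 0, "ry": 0, "rz": 0, "hand": 0},
    {"dx": -70, "dy": 20, "dz": -20, "rx": 0, "ry": 0, "rz": 0, "hand": 0},
    {"dx": -70, "dy": 20, "dz": -20, "rx": 0, "ry": 0, "rz": 0, "hand": 0}
  ]
}}

```text
time: 1.95
eef_pos: [0.4649, 0.0361, 0.403]
orientation: [[-0.005, 1.0, -0.001], [1.0, 0.005, 0.0], [0.0, -0.001, -1.0]]
force: [-0.5, -0.6, 0.1]
grip_width: 0.0855
gripper_force: 0.0
```

Run:
```python
from h import *
np.set_printoptions(precision=3,suppress=True)
s=robot.read_state();print(s['time'],s['eef_pos'],s['orientation'],s['joint_positions']); snap('wrist','w2')
```

```text
1.95 [0.465 0.036 0.403] [[-0.005  1.    -0.001]
 [ 1.     0.005  0.   ]
 [ 0.    -0.001 -1.   ]] [-0.724  0.074  0.595  1.969 -0.046  1.113 -0.105]
```

View pics/w2.png

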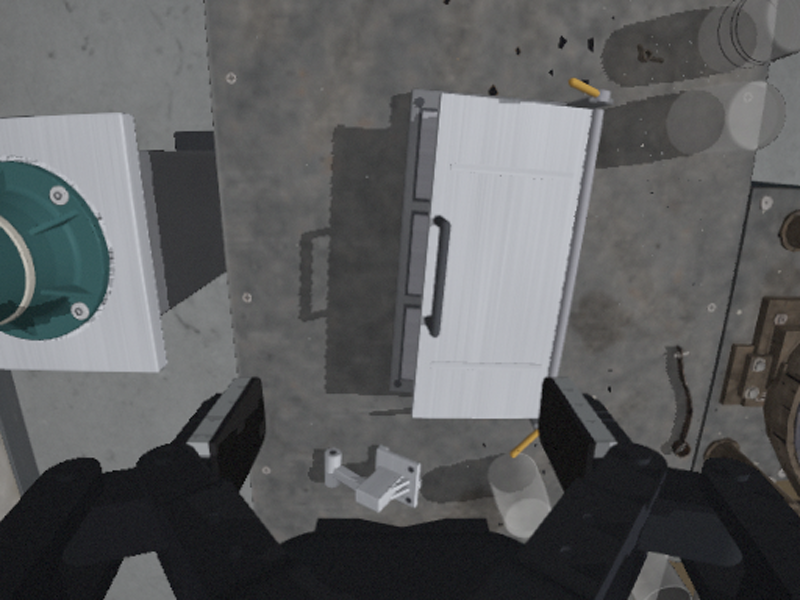

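The wrist view shows the hood with its bar from (442,220) to (432,330). The hood's front corners are (442,95) and (413,417), and the hinge rod runs from (600,108) to about (553,375). The right casting lies at (375,480) and the glass at (515,495).

Run:
```python
from h import *
np.set_printoptions(precision=4,suppress=True)
W=cam('wrist');k=1.5625
a,b=[plane(W,np.array(p)/k,.118) for p in((441,222),(432,328))]
print('bar',a,b,(a+b)/2,np.linalg.norm(a-b),np.degrees(np.arctan2(*(a-b)[:2])))
for p,z in [((442,95),.083),((413,417),.083),((600,108),.08),((553,375),.08),((415,93),.02),((393,390),.02)]: print(p,plane(W,np.array(p)/k,z))
```

```text
bar [0.5001 0.0503 0.118 ] [ 0.4944 -0.0517  0.118 ] [ 0.4973 -0.0007  0.118 ] 0.10218083603252878 3.197888324258047
(442, 95) [0.5009 0.1623 0.083 ]
(413, 417) [ 0.4785 -0.1706  0.083 ]
(600, 108) [0.6501 0.1541 0.08  ]
(553, 375) [ 0.6309 -0.1202  0.08  ]
(415, 93) [0.4778 0.1713 0.02  ]
(393, 390) [ 0.4552 -0.1706  0.02  ]
```

Call:
{"op": "carry_out", "data": {
  "targets": [
    {"dx": -34, "dy": 32, "dz": 60, "rx": 0, "ry": 0, "rz": 4, "hand": 0},
    {"dx": -34, "dy": 32, "dz": 120, "rx": 0, "ry": 0, "rz": 4, "hand": 0},
    {"dx": -34, "dy": 32, "dz": 180, "rx": 0, "ry": 0, "rz": 4, "hand": 0},
    {"dx": -34, "dy": 32, "dz": 220, "rx": 0, "ry": 0, "rz": 4, "hand": 0},
    {"dx": -34, "dy": 32, "dz": 220, "rx": 0, "ry": 0, "rz": 4, "hand": 0},
    {"dx": -34, "dy": 32, "dz": 220, "rx": 0, "ry": 0, "rz": 4, "hand": 0}
  ]
}}

```text
time: 2.75
eef_pos: [0.4985, 0.0009, 0.1847]
orientation: [[0.067, 0.998, 0.002], [0.998, -0.067, 0.0], [0.0, 0.002, -1.0]]
force: [0.3, 0.4, 0.0]
grip_width: 0.0856
gripper_force: 0.0
```

Run:
```python
from h import *
np.set_printoptions(precision=4,suppress=True)
s=robot.read_state();print(s['eef_pos']);c,_=snap('wrist','w3')
print(proj(c,[[.497,-.001,.118],[.5,.05,.118],[.494,-.052,.118]])*1.5625)
```

```text
[0.4985 0.0009 0.1847]
[[398.3048 319.9102]
 [397.1827 210.2166]
 [399.3035 415.614 ]]
```

View pics/w3.png

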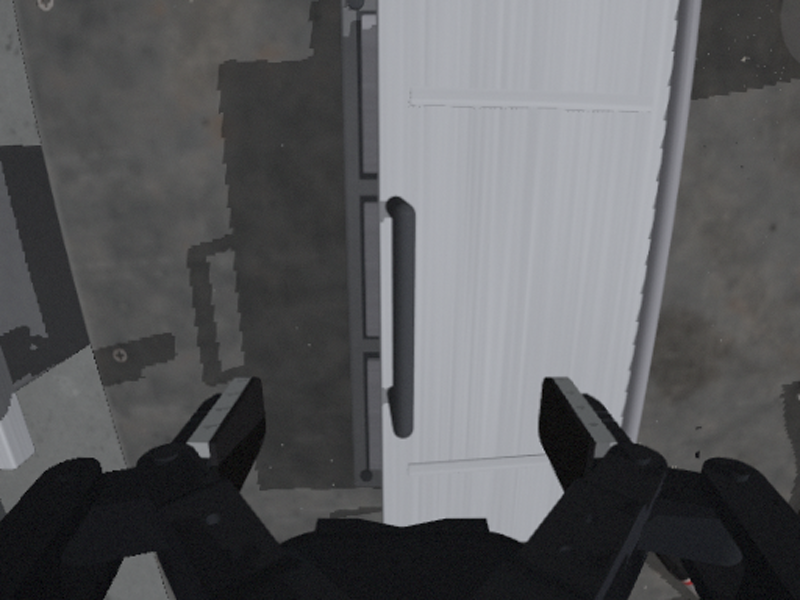

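The bar runs vertically at column 402 (rows 200 to 435), centred between the pads. I'll go down and pinch it.

Call:
{"op": "carry_out", "data": {
  "targets": [
    {"dx": 0, "dy": 1, "dz": 50, "rx": 0, "ry": 0, "rz": 0, "hand": 0},
    {"dx": 0, "dy": 1, "dz": 86, "rx": 0, "ry": 0, "rz": 0, "hand": 0},
    {"dx": 0, "dy": 1, "dz": 86, "rx": 0, "ry": 0, "rz": 0, "hand": 0},
    {"dx": 0, "dy": 1, "dz": 86, "rx": 0, "ry": 0, "rz": 0, "hand": 0.7},
    {"dx": 0, "dy": 1, "dz": 86, "rx": 0, "ry": 0, "rz": 0, "hand": 1},
    {"dx": 0, "dy": 1, "dz": 86, "rx": 0, "ry": 0, "rz": 0, "hand": 1},
    {"dx": 0, "dy": 1, "dz": 86, "rx": 0, "ry": 0, "rz": 0, "hand": 1},
    {"dx": 0, "dy": 1, "dz": 86, "rx": 0, "ry": 0, "rz": 0, "hand": 1}
  ]
}}

```text
time: 3.8
eef_pos: [0.499, 0.0002, 0.098]
orientation: [[0.068, 0.998, 0.001], [0.998, -0.068, 0.0], [0.0, 0.001, -1.0]]
force: [0.1, 0.2, 3.1]
grip_width: 0.0083
gripper_force: 58.3
```

Call:
{"op": "carry_out", "data": {
  "targets": [
    {"dx": 0, "dy": 10, "dz": -27.5, "rx": 0, "ry": 0, "rz": 0, "hand": 1},
    {"dx": 0, "dy": 25, "dz": -52.4, "rx": 0, "ry": 0, "rz": 0, "hand": 1},
    {"dx": 0, "dy": 45, "dz": -73.9, "rx": 0, "ry": 0, "rz": 0, "hand": 1},
    {"dx": 0, "dy": 69, "dz": -90.9, "rx": 0, "ry": 0, "rz": 0, "hand": 1},
    {"dx": 0, "dy": 95.6, "dz": -102.9, "rx": 0, "ry": 0, "rz": 0, "hand": 1}
  ]
}}

```text
time: 4.42
eef_pos: [0.5929, -0.0062, 0.1937]
orientation: [[0.067, 0.998, -0.004], [0.998, -0.067, -0.005], [-0.005, -0.004, -1.0]]
force: [13.6, -3.8, -61.0]
grip_width: 0.0081
gripper_force: 57.2
```

Call:
{"op": "carry_out", "data": {
  "targets": [
    {"dx": 0, "dy": 28.5, "dz": -6.5, "rx": 0, "ry": 0, "rz": 0, "hand": 1},
    {"dx": 0, "dy": 57.7, "dz": -7.1, "rx": 0, "ry": 0, "rz": 0, "hand": 1},
    {"dx": 0, "dy": 86.5, "dz": -2, "rx": 0, "ry": 0, "rz": 0, "hand": 1},
    {"dx": 0, "dy": 100, "dz": 2.7, "rx": 0, "ry": 0, "rz": 0, "hand": 1},
    {"dx": 0, "dy": 100, "dz": 2.7, "rx": 0, "ry": 0, "rz": 0, "hand": 1},
    {"dx": 0, "dy": 100, "dz": 2.7, "rx": 0, "ry": 0, "rz": 0, "hand": 1}
  ]
}}

```text
time: 5.18
eef_pos: [0.6882, -0.0126, 0.1931]
orientation: [[0.068, 0.998, -0.012], [0.998, -0.068, 0.0], [-0.001, -0.012, -1.0]]
force: [-5.2, -0.3, -22.0]
grip_width: 0.0082
gripper_force: 57.9
```

Call:
{"op": "carry_out", "data": {
  "targets": [
    {"dx": 0, "dy": 99, "dz": 5, "rx": 0, "ry": 0, "rz": 0, "hand": 0.75},
    {"dx": 0, "dy": 0, "dz": 0, "rx": 0, "ry": 0, "rz": 0, "hand": 0.75}
  ]
}}

```text
time: 5.42
eef_pos: [0.7003, -0.0134, 0.1954]
orientation: [[0.067, 0.998, 0.004], [0.998, -0.067, -0.004], [-0.003, 0.004, -1.0]]
force: [12.7, 1.4, 8.9]
grip_width: 0.0216
gripper_force: 5.4
```

I wrongly repeated the absolute shift there. The hood was only pushed slightly further back, so I'll rise out now.

Call:
{"op": "carry_out", "data": {
  "targets": [
    {"dx": 0, "dy": 3, "dz": 0, "rx": 0, "ry": 0, "rz": 0, "hand": 0.75},
    {"dx": 0, "dy": 3, "dz": -40, "rx": 0, "ry": 0, "rz": 0, "hand": 0.75},
    {"dx": 0, "dy": 3, "dz": -100, "rx": 0, "ry": 0, "rz": 0, "hand": 0.75},
    {"dx": 0, "dy": -60, "dz": -130, "rx": 0, "ry": 0, "rz": 0, "hand": 0},
    {"dx": 0, "dy": -120, "dz": -150, "rx": 0, "ry": 0, "rz": 0, "hand": 0},
    {"dx": 0, "dy": -180, "dz": -150, "rx": 0, "ry": 0, "rz": 0, "hand": 0},
    {"dx": 0, "dy": -220, "dz": -150, "rx": 0, "ry": 0, "rz": 0, "hand": 0},
    {"dx": 0, "dy": -220, "dz": -150, "rx": 0, "ry": 0, "rz": 0, "hand": 0}
  ]
}}

```text
time: 6.42
eef_pos: [0.4747, 0.0014, 0.3512]
orientation: [[0.069, 0.998, 0.008], [0.998, -0.069, 0.005], [0.005, 0.008, -1.0]]
force: [1.3, -0.4, 0.2]
grip_width: 0.0856
gripper_force: 0.0
```

Run:
```python
from h import *
np.set_printoptions(precision=4,suppress=True)
print(robot.read_state()['joint_positions']);c,_=snap('wrist','w4'); _,i=snap('side','s4')
a=cv2.imread('pics/w4_raw.png');b=cv2.imread('pics/s4_raw.png')[120:384,120:400]
cv2.imwrite('pics/m4.png',np.hstack([cv2.resize(a,(500,375)),cv2.resize(b,(300,283))[:283].repeat(1,0) if 0 else cv2.copyMakeBorder(cv2.resize(b,(300,283)),0,92,0,0,0)]))
```

```text
[-0.6786  0.1445  0.6664  2.0378 -0.1126  0.9844 -0.0245]
```

View pics/m4.png

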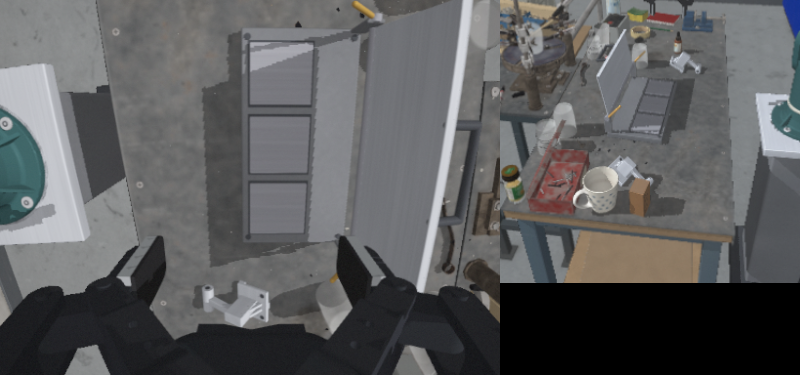

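The hood is past upright and the three platforms are visible. Left: (249,40)-(313,42)-(310,106)-(248,106). Mid: (248,115)-(311,116)-(309,174)-(247,174). Right: (247,181)-(307,182)-(305,235)-(246,234). The right casting's nose is at (208,297), its web top about (243,312) and its foot at (262,300).

Run:
```python
from h import *
np.set_printoptions(precision=4,suppress=True)
W=cam('wrist');k=500/512
for n,q in dict(L=[(249,40),(313,42),(310,106),(248,106)],M=[(248,115),(311,116),(309,174),(247,174)],R=[(247,181),(307,182),(305,235),(246,234)]).items():
    P=np.array([plane(W,np.array(p)/k,.027) for p in q]); e=P[1]-P[0]+P[2]-P[3]; f=P[0]-P[3]
    print(n,P.mean(0)[:2],'yaw',np.degrees(np.arctan2(e[1],e[0])),np.degrees(np.arctan2(-f[0],f[1])),np.linalg.norm(e)/2)
print('nose',plane(W,np.array((208,297))/k,.015),'webtop',plane(W,np.array((243,312))/k,.072),'foot',plane(W,np.array((262,302))/k,.03))
V=cam('side')
g=lambda x,y:(120+(x-500)*280/300,120+y*264/283)
print('L nose',plane(V,g(650,182),.015),'L webtop',plane(V,g(622,160),.072))
```

```text
L [0.5321 0.1049] yaw -4.408536597583026 -4.928988828219248 0.09476373886220232
M [ 0.5254 -0.0027] yaw -4.345764418210614 -5.055600234617311 0.09969066386840075
R [ 0.5167 -0.1099] yaw -5.238847588653817 -5.176968320974371 0.10103557569517141
nose [ 0.3787 -0.2873  0.015 ] webtop [ 0.4477 -0.2797  0.072 ] foot [ 0.4818 -0.2946  0.03  ]
L nose [0.4848 0.3547 0.015 ] L webtop [0.5659 0.3362 0.072 ]
```

Call:
{"op": "carry_out", "data": {
  "targets": [
    {"dx": -60, "dy": 0, "dz": 0, "rx": 0, "ry": 0, "rz": -10, "hand": 0},
    {"dx": -120, "dy": 0, "dz": 0, "rx": 0, "ry": 0, "rz": -20, "hand": 0},
    {"dx": -180, "dy": 0, "dz": 20, "rx": 0, "ry": 0, "rz": -30, "hand": 0},
    {"dx": -240, "dy": 0, "dz": 50, "rx": 0, "ry": 0, "rz": -40, "hand": 0},
    {"dx": -285, "dy": -5, "dz": 80, "rx": 0, "ry": 0, "rz": -50, "hand": 0},
    {"dx": -285, "dy": -5, "dz": 100, "rx": 0, "ry": 0, "rz": -60, "hand": 0},
    {"dx": -285, "dy": -5, "dz": 100, "rx": 0, "ry": 0, "rz": -70, "hand": 0},
    {"dx": -285, "dy": -5, "dz": 100, "rx": 0, "ry": 0, "rz": -80, "hand": 0},
    {"dx": -285, "dy": -5, "dz": 100, "rx": 0, "ry": 0, "rz": -90, "hand": 0},
    {"dx": -285, "dy": -5, "dz": 100, "rx": 0, "ry": 0, "rz": -94, "hand": 0}
  ]
}}

```text
time: 7.78
eef_pos: [0.4531, -0.2849, 0.2489]
orientation: [[-1.0, -0.005, 0.005], [-0.005, 1.0, -0.003], [-0.005, -0.003, -1.0]]
force: [-0.2, -0.2, -0.3]
grip_width: 0.0857
gripper_force: 0.0
```

Run:
```python
from h import *
np.set_printoptions(precision=4,suppress=True)
s=robot.read_state();print(s['eef_pos'],s['orientation'],s['joint_positions']);c,_=snap('wrist','w5')
```

```text
[ 0.4531 -0.2849  0.2489] [[-1.     -0.0054  0.0046]
 [-0.0054  1.     -0.0033]
 [-0.0046 -0.0033 -1.    ]] [ 0.1796  0.3469  0.3829  2.0348 -0.1799  0.7857  2.2451]
```

View pics/w5.png

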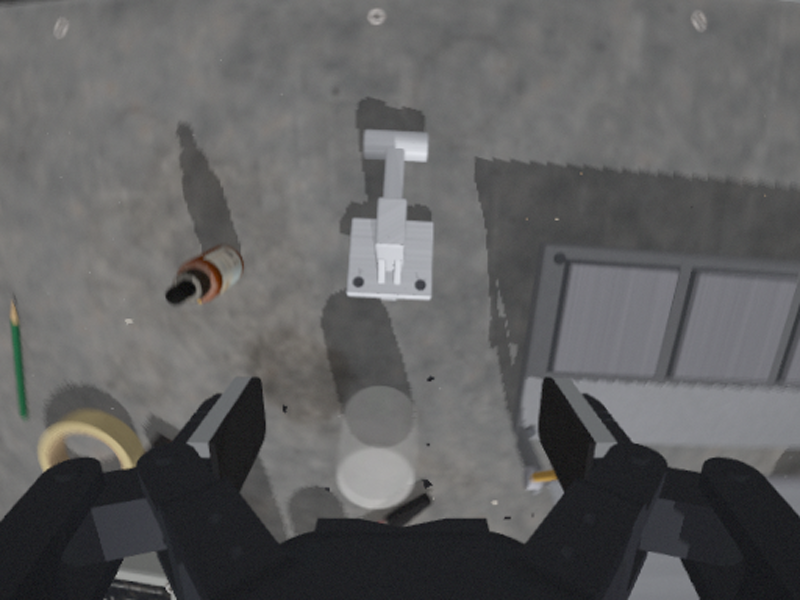

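The wrist view shows the right casting. Its nose boss centre is (396,146), its web top runs from (378,198)-(406,198) to (376,244)-(404,244), and its foot's rear edge is (347,296)-(432,299). The dropper (205,280) and the glass (375,450) are clear of it.

```bash
cat > cast.py <<'E'
from h import *
def fit(W,picks):
    # picks: (px, casting x,y,z) -> least squares planar pose with known tipped height map; iterate rays to known height
    c,s=np.cos(.55),np.sin(.55); A=[];B=[]
    for px,x,y,z in picks:
        P=plane(W,np.array(px)/1.5625,.017+(s*x+c*z)/1000); A.append([(c*x-s*z)/1000,y/1000]); B.append(P[:2])
    A=np.array(A);B=np.array(B); a0,b0=A.mean(0),B.mean(0); H=(A-a0).T@(B-b0)
    th=np.arctan2(H[0,1]-H[1,0],H[0,0]+H[1,1]); R=np.array([[np.cos(th),-np.sin(th)],[np.sin(th),np.cos(th)]])
    t=b0-R@a0; res=(B-(A@R.T+t))*1000; return th,t,R,res
def goal(th,t,R,gx=-7,gz=50,extra=19):
    c,s=np.cos(.55),np.sin(.55)
    X=np.array([R[0,0]*c,R[1,0]*c,s]);Z=np.array([-R[0,0]*s,-R[1,0]*s,c]);Y=np.cross(Z,X)
    G=np.array([t[0],t[1],.017])+X*gx/1000+Z*gz/1000
    Rt=np.stack([-X,Y,-Z],1); return Rt,G+Rt[:,2]*extra/1000
def delta(Rt,P,st):
    R0=np.array(st['orientation']);d=R0.T@(P-np.array(st['eef_pos']))*1000
    return d,np.degrees(cv2.Rodrigues(R0.T@Rt)[0].ravel())
E
python3 - <<'E'
from cast import *
np.set_printoptions(precision=3,suppress=True)
W=cam('wrist')
pk=[((378,198),-24,-10,68),((406,198),-24,10,68),((376,244),12,-10,68),((404,244),12,10,68),((347,292),32,-33,12),((433,293),32,33,12),((396,134),-80-5.7,0,42+9.4)]
th,t,R,res=fit(W,pk);print(np.degrees(th),t);print(res)
s=robot.read_state();Rt,P=goal(th,t,R);print('TCP',P)
for off in(60,0): print(delta(Rt,P-Rt[:,2]*off/1000,s))
E
```

```text
-1.3540612599079522 [ 0.463 -0.294]
[[ 2.041  0.293]
 [ 1.411 -0.499]
 [-0.198  0.519]
 [-0.834 -0.886]
 [-1.458 -0.025]
 [-2.851 -0.066]
 [ 1.888  0.665]]
TCP [ 0.441 -0.294  0.04 ]
(array([ 44.176,  -7.395, 157.882]), array([  0.323, -31.236,   1.821]))
(array([ 13.073,  -8.224, 209.184]), array([  0.323, -31.236,   1.821]))
```

Call:
{"op": "carry_out", "data": {
  "targets": [
    {"dx": 15, "dy": -3, "dz": 50, "rx": 0, "ry": -10, "rz": 1, "hand": 0},
    {"dx": 30, "dy": -7, "dz": 100, "rx": 0, "ry": -20, "rz": 1.8, "hand": 0},
    {"dx": 44, "dy": -7, "dz": 140, "rx": 0.3, "ry": -31, "rz": 1.8, "hand": 0},
    {"dx": 44, "dy": -7, "dz": 158, "rx": 0.3, "ry": -31.2, "rz": 1.8, "hand": 0},
    {"dx": 44, "dy": -7, "dz": 158, "rx": 0.3, "ry": -31.2, "rz": 1.8, "hand": 0},
    {"dx": 44, "dy": -7, "dz": 158, "rx": 0.3, "ry": -31.2, "rz": 1.8, "hand": 0}
  ]
}}

```text
time: 8.57
eef_pos: [0.409, -0.3261, 0.1419]
orientation: [[-0.883, 0.012, 0.468], [0.04, 0.998, 0.05], [-0.467, 0.063, -0.882]]
force: [0.3, -1.2, 0.6]
grip_width: 0.085
gripper_force: 0.0
```

Run:
```python
from cast import *
np.set_printoptions(precision=3,suppress=True)
s=robot.read_state();c,_=snap('wrist','w6');print(s['joint_positions'])
pk=[((378,198),-24,-10,68),((406,198),-24,10,68),((376,244),12,-10,68),((404,244),12,10,68),((347,292),32,-33,12),((433,293),32,33,12),((396,134),-80-5.7,0,42+9.4)]
W=cam('wrist',s); t=np.array([.463,-.294]);th=np.radians(-1.35);R=np.array([[np.cos(th),-np.sin(th)],[np.sin(th),np.cos(th)]])
Rt,P=goal(th,t,R);print(delta(Rt,P,s))
X,Z=-Rt[:,0],-Rt[:,2];O=np.array([*t,.017])
for p in[(-24,-10,68),(-24,10,68),(12,-10,68),(12,10,68)]: print(proj(W,O+(X*p[0]+Rt[:,1]*p[1]+Z*p[2])/1000)*1.5625)
```

```text
[ 1.311  0.533 -0.661  2.325 -0.778  0.078  3.084]
(array([ 20.865,  26.52 , 106.6  ]), array([ 3.478, -3.64 , -1.229]))
[[443.515 231.398]]
[[487.032 230.283]]
[[443.733 308.384]]
[[485.713 306.812]]
```

View pics/w6.png

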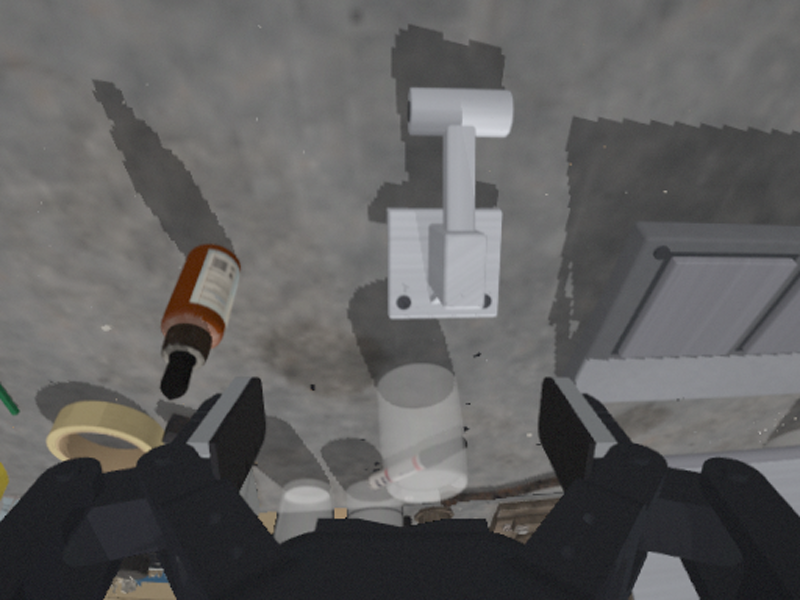

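The wrist joint 6 has reached its limit at this tilt, although the fitted pose agrees: web top predicted at (443,231), seen at (445,232). I'll grip with about half the tilt and pitch the casting up with the tool later.

```bash
cat >> cast.py <<'E'
def goal2(th,t,R,tilt,gx=-7,gz=50,extra=19):
    _,P=goal(th,t,R,gx,gz,0); a=np.radians(tilt);h=R[:,0]
    X=np.array([h[0]*np.cos(a),h[1]*np.cos(a),np.sin(a)]);Z=np.array([-h[0]*np.sin(a),-h[1]*np.sin(a),np.cos(a)])
    Rt=np.stack([-X,np.cross(Z,X),-Z],1); return Rt,P+Rt[:,2]*extra/1000
def pose(deg,x,y):
    th=np.radians(deg);return th,np.array([x,y]),np.array([[np.cos(th),-np.sin(th)],[np.sin(th),np.cos(th)]])
E
python3 - <<'E'
from cast import *
np.set_printoptions(precision=3,suppress=True)
s=robot.read_state(); q=pose(-1.35,.463,-.294)
for tilt,off in((14,100),(14,0)):
    Rt,P=goal2(*q,tilt); print(tilt,P,delta(Rt,P-Rt[:,2]*off/1000,s))
E
```

```text
14 [ 0.436 -0.293  0.038] (array([ 2.327, 32.819,  9.225]), array([ 3.636, 13.836, -0.7  ]))
14 [ 0.436 -0.293  0.038] (array([ 26.187,  26.392, 106.124]), array([ 3.636, 13.836, -0.7  ]))
```

Call:
{"op": "carry_out", "data": {
  "targets": [
    {"dx": 2, "dy": 33, "dz": 0, "rx": 3.6, "ry": 10, "rz": -0.7, "hand": 0},
    {"dx": 2, "dy": 33, "dz": 9, "rx": 3.6, "ry": 13.8, "rz": -0.7, "hand": 0},
    {"dx": 2, "dy": 33, "dz": 9, "rx": 3.6, "ry": 13.8, "rz": -0.7, "hand": 0},
    {"dx": 2, "dy": 33, "dz": 9, "rx": 3.6, "ry": 13.8, "rz": -0.7, "hand": 0}
  ]
}}

```text
time: 9.12
eef_pos: [0.4176, -0.2866, 0.1367]
orientation: [[-0.97, 0.006, 0.243], [0.004, 1.0, -0.007], [-0.243, -0.006, -0.97]]
force: [-0.5, -0.3, 0.1]
grip_width: 0.0855
gripper_force: 0.0
```

Run:
```python
from cast import *
np.set_printoptions(precision=3,suppress=True)
s=robot.read_state(); q=pose(-1.35,.463,-.294);print(s['joint_positions'])
Rt,P=goal2(*q,14); print(delta(Rt,P,s))
```

```text
[ 0.569  0.427  0.029  2.306 -0.624  0.245  2.754]
(array([  6.75 ,  -6.069, 100.62 ]), array([-0.09 ,  0.063,  1.068]))
```

Call:
{"op": "carry_out", "data": {
  "targets": [
    {"dx": 5, "dy": -6, "dz": 40, "rx": 0, "ry": 0, "rz": 1, "hand": 0},
    {"dx": 7, "dy": -6, "dz": 80, "rx": 0, "ry": 0, "rz": 1, "hand": 0},
    {"dx": 7, "dy": -6, "dz": 100, "rx": 0, "ry": 0, "rz": 1, "hand": 0},
    {"dx": 7, "dy": -6, "dz": 100, "rx": 0, "ry": 0, "rz": 1, "hand": 0},
    {"dx": 7, "dy": -6, "dz": 100, "rx": 0, "ry": 0, "rz": 1, "hand": 0}
  ]
}}

```text
time: 9.75
eef_pos: [0.4343, -0.2988, 0.0465]
orientation: [[-0.974, 0.024, 0.227], [0.025, 1.0, 0.005], [-0.227, 0.011, -0.974]]
force: [0.7, -0.4, 0.4]
grip_width: 0.0855
gripper_force: 0.0
```

Run:
```python
from cast import *
np.set_printoptions(precision=3,suppress=True)
s=robot.read_state(); q=pose(-1.35,.463,-.294);print(s['joint_positions'])
Rt,P=goal2(*q,14); print(delta(Rt,P,s)); snap('wrist','w7',(400,300))
```

```text
[ 0.68   0.627 -0.115  2.285 -0.953  0.078  3.085]
(array([1.023, 5.382, 9.063]), array([ 0.585, -0.872, -0.146]))
```

View pics/w7.png

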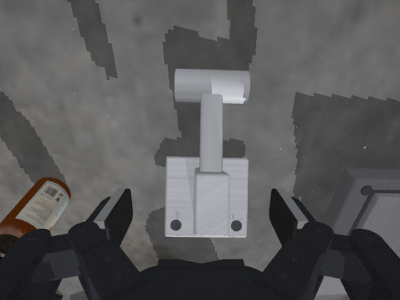

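The casting sits between the open pads, with its web top at (212,205) in this 400 px view. Joints 6 and 7 are at their limits again, so I'll reduce the tilt to 5 degrees.

Run:
```python
from cast import *
np.set_printoptions(precision=3,suppress=True)
s=robot.read_state(); q=pose(-1.35,.463,-.294)
Rt,P=goal2(*q,5); print(P,delta(Rt,P,s))
```

```text
[ 0.433 -0.293  0.037] (array([3.711, 5.14 , 9.088]), array([ 0.612,  8.123, -0.138]))
```

Call:
{"op": "carry_out", "data": {
  "targets": [
    {"dx": 2, "dy": 5, "dz": 0, "rx": 0.5, "ry": 8, "rz": 0, "hand": 0},
    {"dx": 3, "dy": 5, "dz": 6, "rx": 0.5, "ry": 8, "rz": 0, "hand": 0},
    {"dx": 3, "dy": 5, "dz": 9, "rx": 0.5, "ry": 8, "rz": 0, "hand": 0},
    {"dx": 3, "dy": 5, "dz": 9, "rx": 0.5, "ry": 8, "rz": 0, "hand": 0},
    {"dx": 3, "dy": 5, "dz": 9, "rx": 0.5, "ry": 8, "rz": 0, "hand": 0}
  ]
}}

```text
time: 10.42
eef_pos: [0.4318, -0.2931, 0.0365]
orientation: [[-0.996, 0.029, 0.089], [0.03, 1.0, 0.003], [-0.088, 0.006, -0.996]]
force: [-0.5, -1.1, -0.9]
grip_width: 0.0855
gripper_force: 0.0
```

Run:
```python
from cast import *
np.set_printoptions(precision=3,suppress=True)
s=robot.read_state(); q=pose(-1.35,.463,-.294);print(s['joint_positions'])
Rt,P=goal2(*q,5); print(delta(Rt,P,s))
```

```text
[ 0.344  0.669  0.266  2.237 -0.885  0.276  2.948]
(array([-0.787, -0.185, -0.502]), array([ 0.289,  0.072, -0.346]))
```

Call:
{"op": "carry_out", "data": {
  "targets": [
    {"dx": 0, "dy": 0, "dz": 0, "rx": 0, "ry": 0, "rz": 0, "hand": 0.6},
    {"dx": 0, "dy": 0, "dz": 0, "rx": 0, "ry": 0, "rz": 0, "hand": 1},
    {"dx": 0, "dy": 0, "dz": 0, "rx": 0, "ry": 0, "rz": 0, "hand": 1},
    {"dx": 0, "dy": 0, "dz": 0, "rx": 0, "ry": 0, "rz": 0, "hand": 1},
    {"dx": 0, "dy": 0, "dz": 0, "rx": 0, "ry": 0, "rz": 0, "hand": 1},
    {"dx": 0, "dy": 0, "dz": -20, "rx": 0, "ry": 0, "rz": 0, "hand": 1},
    {"dx": 0, "dy": 0, "dz": -50, "rx": 0, "ry": 0, "rz": 0, "hand": 1},
    {"dx": 0, "dy": 0, "dz": -80, "rx": 0, "ry": 0, "rz": 0, "hand": 1},
    {"dx": 0, "dy": 0, "dz": -80, "rx": 0, "ry": 0, "rz": 0, "hand": 1}
  ],
  "squeeze": 90
}}

```text
time: 11.55
eef_pos: [0.4265, -0.2933, 0.1171]
orientation: [[-0.996, 0.027, 0.09], [0.027, 1.0, 0.001], [-0.09, 0.003, -0.996]]
force: [0.6, 1.0, -1.8]
grip_width: 0.019
gripper_force: 88.2
```

Run:
```python
from cast import *
np.set_printoptions(precision=3,suppress=True)
s=robot.read_state();print(s['joint_positions'],s['gripper_force']); snap('wrist','w8',(400,300))
```

```text
[ 0.179  0.544  0.496  2.224 -0.732  0.459  2.814] 88.15744400024414
```

View pics/w8.png

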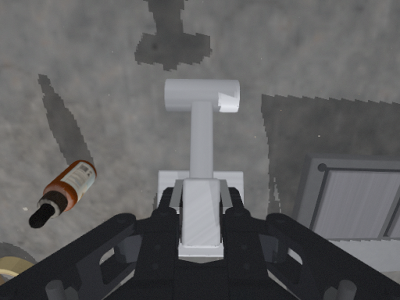

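The casting is held cleanly, with its boss centre at (203,96) in the 400 px view. I'll check its pitch in the hand.

Run:
```python
from cast import *
np.set_printoptions(precision=3,suppress=True)
s=robot.read_state();W=cam('wrist',s);R0=np.array(s['orientation']);p0=np.array(s['eef_pos'])
for b in(20,24,26.4,29,32):
    c,n=np.cos(np.radians(b)),np.sin(np.radians(b))
    f=lambda x,z:R0@(np.array([0,0,-19])+(-(x+7))*np.array([c,0,n])+(z-50)*np.array([n,0,-c]))/1000+p0
    print(b,[proj(W,f(*q))[0]*.78 for q in((-80,42),(-24,68),(12,68))])
b=31.4
R=R0@cv2.Rodrigues(np.array([0,np.radians(b),0]))[0]
print(R); G=p0-R0[:,2]*.019; print('grasp',G)
for gz in(.075,.052,.050):
  T=np.array([.43,G[1],gz])+R[:,2]*.019; print(gz,R0.T@(T-p0)*1000)
```

```text
20 [array([201.559,  89.689]), array([201.741, 180.16 ]), array([201.698, 249.61 ])]
24 [array([201.525,  93.058]), array([201.73 , 177.659]), array([201.713, 248.005])]
26.4 [array([201.506,  95.211]), array([201.723, 176.259]), array([201.721, 246.911])]
29 [array([201.486,  97.646]), array([201.715, 174.829]), array([201.73 , 245.619])]
32 [array([201.464, 100.575]), array([201.706, 173.293]), array([201.739, 243.99 ])]
[[-0.896  0.027 -0.443]
 [ 0.022  1.     0.016]
 [ 0.443  0.004 -0.896]]
grasp [ 0.424 -0.293  0.135]
0.075 [ 9.637 -0.115 57.476]
0.052 [11.676 -0.217 80.386]
0.05 [11.853 -0.225 82.378]
```

Call:
{"op": "carry_out", "data": {
  "targets": [
    {"dx": 3, "dy": 0, "dz": 0, "rx": 0, "ry": 10, "rz": 0, "hand": 1},
    {"dx": 6, "dy": 0, "dz": 10, "rx": 0, "ry": 20, "rz": 0, "hand": 1},
    {"dx": 9, "dy": 0, "dz": 35, "rx": 0, "ry": 31, "rz": 0, "hand": 1},
    {"dx": 10, "dy": 0, "dz": 57, "rx": 0, "ry": 31.4, "rz": 0, "hand": 1},
    {"dx": 10, "dy": 0, "dz": 57, "rx": 0, "ry": 31.4, "rz": 0, "hand": 1},
    {"dx": 11, "dy": 0, "dz": 72, "rx": 0, "ry": 31.4, "rz": 0, "hand": 1},
    {"dx": 11, "dy": 0, "dz": 78, "rx": 0, "ry": 31.4, "rz": 0, "hand": 1},
    {"dx": 12, "dy": 0, "dz": 82, "rx": 0, "ry": 31.4, "rz": 0, "hand": 1},
    {"dx": 12, "dy": 0, "dz": 82, "rx": 0, "ry": 31.4, "rz": 0, "hand": 1}
  ]
}}

```text
time: 12.72
eef_pos: [0.421, -0.2926, 0.0336]
orientation: [[-0.896, 0.028, -0.443], [0.023, 1.0, 0.017], [0.443, 0.005, -0.896]]
force: [0.6, -0.3, -2.1]
grip_width: 0.019
gripper_force: 88.5
```

Call:
{"op": "carry_out", "data": {
  "targets": [
    {"dx": -0.5, "dy": 0, "dz": 1, "rx": 0, "ry": 0, "rz": 0, "hand": 1},
    {"dx": -0.9, "dy": 0, "dz": 1.8, "rx": 0, "ry": 0, "rz": 0, "hand": 1},
    {"dx": -0.9, "dy": 0, "dz": 1.8, "rx": 0, "ry": 0, "rz": 0, "hand": 1},
    {"dx": -0.9, "dy": 0, "dz": 1.8, "rx": 0, "ry": 0, "rz": 0, "hand": 1}
  ]
}}

```text
time: 13.22
eef_pos: [0.421, -0.2927, 0.0332]
orientation: [[-0.896, 0.028, -0.444], [0.023, 1.0, 0.017], [0.444, 0.005, -0.896]]
force: [0.1, 1.6, 9.9]
grip_width: 0.0191
gripper_force: 90.1
```

Contact shows at 10 N. I'll open, back off along the tool and return to vertical.

Call:
{"op": "carry_out", "data": {
  "targets": [
    {"dx": 0, "dy": 0, "dz": -0.5, "rx": 0, "ry": 0, "rz": 0, "hand": 0.5},
    {"dx": 0, "dy": 0, "dz": -0.5, "rx": 0, "ry": 0, "rz": 0, "hand": 0},
    {"dx": 0, "dy": 0, "dz": -0.5, "rx": 0, "ry": 0, "rz": 0, "hand": 0},
    {"dx": 0, "dy": 0, "dz": -40, "rx": 0, "ry": 0, "rz": 0, "hand": 0},
    {"dx": 0, "dy": 0, "dz": -90, "rx": 0, "ry": 0, "rz": 0, "hand": 0},
    {"dx": 0, "dy": 0, "dz": -110, "rx": 0, "ry": -10, "rz": 0, "hand": 0},
    {"dx": 0, "dy": 0, "dz": -110, "rx": 0, "ry": -20, "rz": 0, "hand": 0},
    {"dx": 0, "dy": 0, "dz": -110, "rx": 0, "ry": -26.4, "rz": 0, "hand": 0},
    {"dx": 0, "dy": 0, "dz": -110, "rx": 0, "ry": -26.4, "rz": 0, "hand": 0}
  ]
}}

```text
time: 14.35
eef_pos: [0.467, -0.2943, 0.1304]
orientation: [[-0.999, 0.032, -0.0], [0.032, 0.999, 0.007], [0.0, 0.007, -1.0]]
force: [1.3, -0.3, 0.1]
grip_width: 0.0852
gripper_force: 0.0
```

Run:
```python
from cast import *
np.set_printoptions(precision=3,suppress=True)
s=robot.read_state();print(s['eef_pos'],s['orientation'],s['joint_positions']); snap('wrist','w9')
```

```text
[ 0.467 -0.294  0.13 ] [[-0.999  0.032 -0.   ]
 [ 0.032  0.999  0.007]
 [ 0.     0.007 -1.   ]] [ 0.032  0.61   0.643  2.094 -0.625  0.638  2.648]
```

View pics/w9.png

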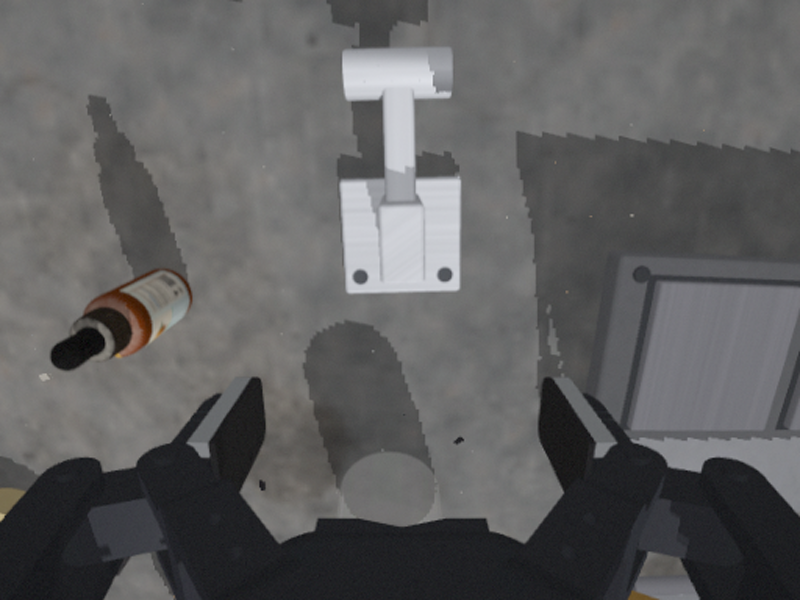

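The casting now stands level. Its web top corners are (381,204), (421,205), (424,281) and (381,281), and its foot plate corners are (341,180), (460,178), (461,291) and (346,292).

```bash
cat >> cast.py <<'E'
def stand_fit(W,picks,z0,k=1.5625):
    A=[];B=[]
    for px,x,y,z in picks: A.append([x/1000,y/1000]);B.append(plane(W,np.array(px)/k,z0+z/1000)[:2])
    A=np.array(A);B=np.array(B);a0,b0=A.mean(0),B.mean(0);H=(A-a0).T@(B-b0)
    th=np.arctan2(H[0,1]-H[1,0],H[0,0]+H[1,1]);R=np.array([[np.cos(th),-np.sin(th)],[np.sin(th),np.cos(th)]]);t=b0-R@a0
    return th,t,R,(B-(A@R.T+t))*1000
def upright(th,t,R,z0,gx=-7,gz=50):
    P=np.array([*(t+R@np.array([gx/1000,0])),z0+gz/1000-.019])
    return np.array([[-R[0,0],R[0,1],0],[-R[1,0],R[1,1],0],[0,0,-1.]]),P
E
python3 - <<'E'
from cast import *
np.set_printoptions(precision=3,suppress=True)
s=robot.read_state();W=cam('wrist',s)
pk=[((381,204),-24,-10,68),((421,205),-24,10,68),((424,281),12,10,68),((382,281),12,-10,68),((341,180),-32,-33,12),((460,178),-32,33,12),((461,290),32,33,12),((346,292),32,-33,12)]
th,t,R,r=stand_fit(W,pk,0);print(np.degrees(th),t);print(r)
print('foot pred',proj(W,[[*(t+R@np.array(q)),.012] for q in((-.032,-.033),(.032,.033))])*1.5625)
Rt,P=upright(th,t,R,0);print(P,delta(Rt,P,s))
# free-standing platform measurement from this view: right platform near corners
E
```

```text
-0.43168602363162467 [ 0.439 -0.293]
[[ 0.468  1.229]
 [ 1.242 -1.655]
 [-1.02  -0.623]
 [-1.433  0.571]
 [ 0.631  0.888]
 [ 0.937 -1.025]
 [-0.265  0.338]
 [-0.561  0.277]]
foot pred [[339.283 178.861]
 [460.409 290.46 ]]
[ 0.432 -0.293  0.031] (array([36.933, -0.635, 99.034]), array([ 0.341, -0.01 , -1.229]))
```

Call:
{"op": "carry_out", "data": {
  "targets": [
    {"dx": 37, "dy": -0.5, "dz": 30, "rx": 0.3, "ry": 0, "rz": -1, "hand": 0},
    {"dx": 37, "dy": -0.5, "dz": 70, "rx": 0.3, "ry": 0, "rz": -1, "hand": 0},
    {"dx": 37, "dy": -0.5, "dz": 99, "rx": 0.3, "ry": 0, "rz": -1, "hand": 0},
    {"dx": 37, "dy": -0.5, "dz": 99, "rx": 0.3, "ry": 0, "rz": -1, "hand": 0},
    {"dx": 37, "dy": -0.5, "dz": 99, "rx": 0.3, "ry": 0, "rz": -1, "hand": 0},
    {"dx": 37, "dy": -0.5, "dz": 99, "rx": 0.3, "ry": 0, "rz": -1, "hand": 0.5},
    {"dx": 37, "dy": -0.5, "dz": 99, "rx": 0.3, "ry": 0, "rz": -1, "hand": 1},
    {"dx": 37, "dy": -0.5, "dz": 99, "rx": 0.3, "ry": 0, "rz": -1, "hand": 1},
    {"dx": 37, "dy": -0.5, "dz": 99, "rx": 0.3, "ry": 0, "rz": -1, "hand": 1}
  ]
}}

```text
time: 15.52
eef_pos: [0.4332, -0.2932, 0.0313]
orientation: [[-1.0, 0.01, 0.002], [0.01, 1.0, -0.0], [-0.002, -0.0, -1.0]]
force: [0.0, 0.8, 2.5]
grip_width: 0.019
gripper_force: 87.6
```

Run:
```python
from cast import *
np.set_printoptions(precision=3,suppress=True)
s=robot.read_state();print(s['eef_pos'],s['orientation'],s['joint_positions'],s['force'],s['grip_width'])
```

```text
[ 0.433 -0.293  0.031] [[-1.     0.01   0.002]
 [ 0.01   1.    -0.   ]
 [-0.002 -0.    -1.   ]] [ 0.209  0.718  0.42   2.193 -0.801  0.383  2.857] [0.014 0.837 2.474] 0.01898079193258648
```

Call:
{"op": "carry_out", "data": {
  "targets": [
    {"dx": 0, "dy": 0, "dz": -50, "rx": 0, "ry": 0, "rz": 0, "hand": 1},
    {"dx": 0, "dy": 0, "dz": -110, "rx": 0, "ry": 0, "rz": 0, "hand": 1},
    {"dx": -20, "dy": 50, "dz": -125, "rx": 0, "ry": 0, "rz": 1, "hand": 1},
    {"dx": -40, "dy": 105, "dz": -125, "rx": 0, "ry": 0, "rz": 2, "hand": 1},
    {"dx": -60, "dy": 160, "dz": -125, "rx": 0, "ry": 0, "rz": 3, "hand": 1},
    {"dx": -82, "dy": 215, "dz": -125, "rx": 0, "ry": 0, "rz": 3.6, "hand": 1},
    {"dx": -82, "dy": 265, "dz": -125, "rx": 0, "ry": 0, "rz": 3.6, "hand": 1},
    {"dx": -82, "dy": 291, "dz": -125, "rx": 0, "ry": 0, "rz": 3.6, "hand": 1},
    {"dx": -82, "dy": 291, "dz": -125, "rx": 0, "ry": 0, "rz": 3.6, "hand": 1},
    {"dx": -82, "dy": 291, "dz": -125, "rx": 0, "ry": 0, "rz": 3.6, "hand": 1}
  ]
}}

```text
time: 16.77
eef_pos: [0.5174, -0.0041, 0.1557]
orientation: [[-0.997, 0.074, 0.001], [0.074, 0.997, -0.001], [-0.001, -0.001, -1.0]]
force: [0.9, -0.5, -2.6]
grip_width: 0.0192
gripper_force: 88.8
```

Run:
```python
from cast import *
np.set_printoptions(precision=3,suppress=True)
s=robot.read_state();print(s['eef_pos'],s['orientation'],s['joint_positions']); W,_=snap('wrist','w10')
# platform edges overlay prediction
a=np.radians(-4.2);x=np.array([np.cos(a),np.sin(a)]);y=np.array([-x[1],x[0]])
im=cv2.imread('pics/w10_raw.png')
for n,c in dict(L=(.5321,.1049),M=(.5254,-.0027),R=(.5167,-.1099)).items():
    q=[[*(np.array(c)+x*i*.047+y*j*.045),.027] for i,j in((-1,-1),(1,-1),(1,1),(-1,1))]
    cv2.polylines(im,[np.int32(np.round(proj(W,q)))],True,(0,0,255),1)
cv2.imwrite('pics/w10.png',cv2.resize(im,(800,600),interpolation=cv2.INTER_CUBIC))
```

```text
[ 0.517 -0.004  0.156] [[-0.997  0.074  0.001]
 [ 0.074  0.997 -0.001]
 [-0.001 -0.001 -1.   ]] [-0.629  0.564  0.769  2.158 -0.647  0.661  2.091]
```

View pics/w10.png

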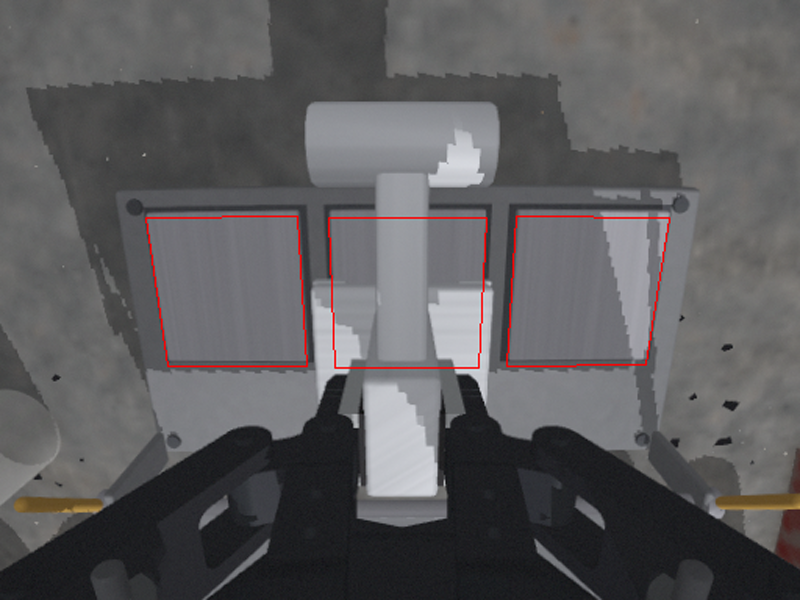

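The overlay matches the platforms to within about 3 mm, and the casting hangs level and centred over the mid one. I'll lower it.

Call:
{"op": "carry_out", "data": {
  "targets": [
    {"dx": 0, "dy": 1.5, "dz": 40, "rx": 0, "ry": 0, "rz": 0, "hand": 1},
    {"dx": 0, "dy": 1.5, "dz": 80, "rx": 0, "ry": 0, "rz": 0, "hand": 1},
    {"dx": 0, "dy": 1.5, "dz": 92, "rx": 0, "ry": 0, "rz": 0, "hand": 1},
    {"dx": 0, "dy": 1.5, "dz": 95, "rx": 0, "ry": 0, "rz": 0, "hand": 1},
    {"dx": 0, "dy": 1.5, "dz": 97, "rx": 0, "ry": 0, "rz": 0, "hand": 1},
    {"dx": 0, "dy": 1.5, "dz": 97.5, "rx": 0, "ry": 0, "rz": 0, "hand": 1},
    {"dx": 0, "dy": 1.5, "dz": 97.5, "rx": 0, "ry": 0, "rz": 0, "hand": 1},
    {"dx": 0, "dy": 1.5, "dz": 97.5, "rx": 0, "ry": 0, "rz": 0, "hand": 1}
  ]
}}

```text
time: 17.82
eef_pos: [0.5182, -0.0014, 0.0585]
orientation: [[-0.997, 0.072, 0.002], [0.072, 0.997, -0.0], [-0.002, -0.0, -1.0]]
force: [-0.6, -0.5, -3.0]
grip_width: 0.0188
gripper_force: 88.7
```

Call:
{"op": "carry_out", "data": {
  "targets": [
    {"dx": 0, "dy": 0, "dz": 0.7, "rx": 0, "ry": 0, "rz": 0, "hand": 1},
    {"dx": 0, "dy": 0, "dz": 1.4, "rx": 0, "ry": 0, "rz": 0, "hand": 1},
    {"dx": 0, "dy": 0, "dz": 1.4, "rx": 0, "ry": 0, "rz": 0, "hand": 1},
    {"dx": 0, "dy": 0, "dz": 1.4, "rx": 0, "ry": 0, "rz": 0, "hand": 1}
  ]
}}

```text
time: 18.32
eef_pos: [0.5182, -0.0014, 0.0569]
orientation: [[-0.997, 0.073, 0.001], [0.073, 0.997, -0.0], [-0.001, 0.0, -1.0]]
force: [0.1, 1.3, 3.6]
grip_width: 0.0188
gripper_force: 89.6
```

Call:
{"op": "carry_out", "data": {
  "targets": [
    {"dx": 0, "dy": 0, "dz": 0, "rx": 0, "ry": 0, "rz": 0, "hand": 0.4},
    {"dx": 0, "dy": 0, "dz": 0, "rx": 0, "ry": 0, "rz": 0, "hand": 0.4},
    {"dx": 0, "dy": 0, "dz": 0, "rx": 0, "ry": 0, "rz": 0, "hand": 0.4},
    {"dx": 0, "dy": 0, "dz": -40, "rx": 0, "ry": 0, "rz": 0, "hand": 0.4},
    {"dx": 0, "dy": 0, "dz": -75, "rx": 0, "ry": 0, "rz": 0, "hand": 0.6},
    {"dx": 0, "dy": 0, "dz": -75, "rx": 0, "ry": 0, "rz": 0, "hand": 1},
    {"dx": 0, "dy": 0, "dz": -75, "rx": 0, "ry": 0, "rz": 0, "hand": 1},
    {"dx": 0, "dy": 0, "dz": -75, "rx": 0, "ry": 0, "rz": 0, "hand": 1},
    {"dx": 0, "dy": 0, "dz": -75, "rx": 0, "ry": 0, "rz": 0, "hand": 1}
  ],
  "squeeze": 30
}}

```text
time: 19.45
eef_pos: [0.5173, -0.0015, 0.1309]
orientation: [[-0.997, 0.073, -0.001], [0.073, 0.997, -0.001], [0.001, -0.001, -1.0]]
force: [0.1, -0.1, 1.0]
grip_width: -0.0001
gripper_force: 0.0
```

Call:
{"op": "carry_out", "data": {
  "targets": [
    {"dx": 0, "dy": 0, "dz": 20, "rx": 0, "ry": 0, "rz": 0, "hand": 1},
    {"dx": 0, "dy": 0, "dz": 33, "rx": 0, "ry": 0, "rz": 0, "hand": 1},
    {"dx": 0, "dy": 0, "dz": 36, "rx": 0, "ry": 0, "rz": 0, "hand": 1},
    {"dx": 0, "dy": 0, "dz": 38, "rx": 0, "ry": 0, "rz": 0, "hand": 1},
    {"dx": 0, "dy": 0, "dz": 40, "rx": 0, "ry": 0, "rz": 0, "hand": 1},
    {"dx": 0, "dy": 0, "dz": 40, "rx": 0, "ry": 0, "rz": 0, "hand": 1}
  ]
}}

```text
time: 20.2
eef_pos: [0.518, -0.0017, 0.092]
orientation: [[-0.997, 0.073, 0.001], [0.073, 0.997, -0.001], [-0.001, -0.0, -1.0]]
force: [-0.2, -0.3, 1.3]
grip_width: -0.0002
gripper_force: 0.8
```

Call:
{"op": "carry_out", "data": {
  "targets": [
    {"dx": 0, "dy": 0, "dz": 1.5, "rx": 0, "ry": 0, "rz": 0, "hand": 1},
    {"dx": 0, "dy": 0, "dz": 3, "rx": 0, "ry": 0, "rz": 0, "hand": 1},
    {"dx": 0, "dy": 0, "dz": 3, "rx": 0, "ry": 0, "rz": 0, "hand": 1},
    {"dx": 0, "dy": 0, "dz": 3, "rx": 0, "ry": 0, "rz": 0, "hand": 1}
  ]
}}

```text
time: 20.7
eef_pos: [0.518, -0.0017, 0.089]
orientation: [[-0.997, 0.073, 0.001], [0.073, 0.997, -0.0], [-0.001, -0.0, -1.0]]
force: [-1.7, -0.6, 5.9]
grip_width: 0.0001
gripper_force: 3.0
```

Call:
{"op": "carry_out", "data": {
  "targets": [
    {"dx": 0, "dy": 0, "dz": 1, "rx": 0, "ry": 0, "rz": 0, "hand": 1},
    {"dx": 0, "dy": 0, "dz": 2, "rx": 0, "ry": 0, "rz": 0, "hand": 1},
    {"dx": 0, "dy": 0, "dz": 2, "rx": 0, "ry": 0, "rz": 0, "hand": 1}
  ]
}}

```text
time: 21.08
eef_pos: [0.5182, -0.0017, 0.0889]
orientation: [[-0.997, 0.074, 0.002], [0.074, 0.997, 0.002], [-0.002, 0.002, -1.0]]
force: [-6.1, 0.7, 24.4]
grip_width: -0.0003
gripper_force: 12.1
```

The platform bottomed out at 24 N on the casting's top. Next is the left casting.

Call:
{"op": "carry_out", "data": {
  "targets": [
    {"dx": 0, "dy": 0, "dz": -40, "rx": 0, "ry": 0, "rz": 0, "hand": 1},
    {"dx": 0, "dy": 0, "dz": -100, "rx": 0, "ry": 0, "rz": 0, "hand": 0},
    {"dx": 4, "dy": 40, "dz": -145, "rx": 0, "ry": 0, "rz": 0, "hand": 0},
    {"dx": 4, "dy": 100, "dz": -160, "rx": 0, "ry": 0, "rz": 0, "hand": 0},
    {"dx": 4, "dy": 160, "dz": -160, "rx": 0, "ry": 0, "rz": 0, "hand": 0},
    {"dx": 4, "dy": 220, "dz": -160, "rx": 0, "ry": 0, "rz": 0, "hand": 0},
    {"dx": 4, "dy": 280, "dz": -160, "rx": 0, "ry": 0, "rz": 0, "hand": 0},
    {"dx": 4, "dy": 335, "dz": -160, "rx": 0, "ry": 0, "rz": 0, "hand": 0},
    {"dx": 4, "dy": 352, "dz": -160, "rx": 0, "ry": 0, "rz": 0, "hand": 0},
    {"dx": 4, "dy": 352, "dz": -160, "rx": 0, "ry": 0, "rz": 0, "hand": 0}
  ]
}}

```text
time: 22.32
eef_pos: [0.539, 0.351, 0.2459]
orientation: [[-0.998, 0.07, 0.0], [0.07, 0.998, -0.001], [-0.001, -0.001, -1.0]]
force: [-0.3, -0.8, 0.0]
grip_width: 0.0856
gripper_force: 0.0
```

Run:
```python
from cast import *
np.set_printoptions(precision=3,suppress=True)
s=robot.read_state();print(s['eef_pos'],s['orientation'],s['joint_positions']); W,_=snap('wrist','w11'); snap('side','s11'); snap('scene','c11')
a=cv2.resize(cv2.imread('pics/w11_raw.png'),(800,600),interpolation=cv2.INTER_CUBIC)
b=cv2.imread('pics/s11_raw.png')[150:250,200:360]; a[-200:,-320:]=cv2.resize(b,(320,200))
cv2.imwrite('pics/w11.png',a)
```

```text
[0.539 0.351 0.246] [[-0.998  0.07   0.   ]
 [ 0.07   0.998 -0.001]
 [-0.001 -0.001 -1.   ]] [-1.231  0.632  0.907  1.814 -0.588  0.991  1.421]
```

View pics/w11.png

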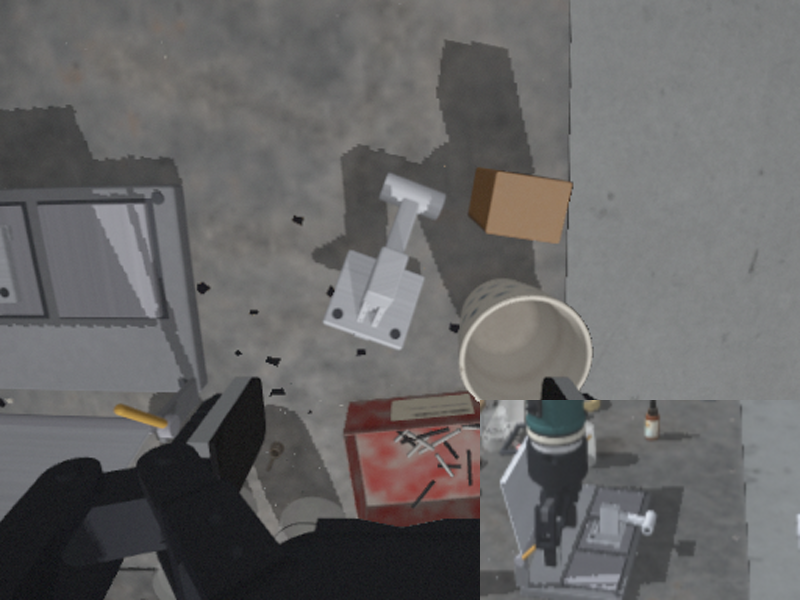

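The left casting's nose is at (413,197), its web-top front corners are (380,247) and (408,255), its foot's rear corners are (324,322) and (401,349), and its right front corner is (424,275). A mug rim at (525,350) is close by, so I'll approach with the hand partly open. The inset shows the mid casting standing on its platform.

Run:
```python
from cast import *
np.set_printoptions(precision=3,suppress=True)
s=robot.read_state();W=cam('wrist',s)
pk=[((380,247),-24,-10,68),((408,255),-24,10,68),((324,319),32,-33,12),((402,345),32,33,12),((413,197),-74.3,0,51.4),((424,275),-32,33,12),((347,250),-32,-33,12)]
th,t,R,res=fit(W,pk);print(np.degrees(th),t);print(res)
c,n=np.cos(.55),np.sin(.55)
for p in[(-24,-10,68),(-24,10,68),(12,10,68),(12,-10,68)]: print(proj(W,[*(t+R@np.array([c*p[0]-n*p[2],p[1]])/1000),.017+(n*p[0]+c*p[2])/1000])*1.5625)
print('mug',plane(W,np.array((525,350))/1.5625,.09))
Rt,P=goal2(th,t,R,5);print('TCP',P)
for off in(100,0): print(delta(Rt,P-Rt[:,2]*off/1000,s))
```

```text
-24.336070570565333 [0.58  0.319]
[[ 2.264 -1.366]
 [ 1.214 -0.439]
 [-1.957  1.76 ]
 [-2.951  0.337]
 [ 0.117  1.521]
 [-0.087 -0.39 ]
 [ 1.399 -1.423]]
[[381.658 243.67 ]]
[[408.497 253.264]]
[[393.306 300.376]]
[[365.56  290.752]]
mug [0.601 0.426 0.09 ]
TCP [0.553 0.332 0.037]
(array([ -5.699, -11.137, 110.184]), array([ 0.802, -4.886, 19.927]))
(array([-13.805, -13.974, 209.815]), array([ 0.802, -4.886, 19.927]))
```

Run:
```python
from cast import *
np.set_printoptions(precision=3,suppress=True)
s=robot.read_state(); q=pose(-24.3,.580,.319)
Rt,P=goal2(*q,31.5);print('TCP',P)
for off in(80,0): print(delta(Rt,P-Rt[:,2]*off/1000,s))
```

```text
TCP [0.56  0.328 0.04 ]
(array([ 18.023,  -2.737, 138.833]), array([  5.403, -31.116,  19.413]))
(array([-21.221, -16.873, 207.098]), array([  5.403, -31.116,  19.413]))
```

Call:
{"op": "carry_out", "data": {
  "targets": [
    {"dx": 6, "dy": -1, "dz": 35, "rx": 1.4, "ry": -8, "rz": 5, "hand": 0.4},
    {"dx": 12, "dy": -2, "dz": 70, "rx": 2.7, "ry": -16, "rz": 10, "hand": 0.4},
    {"dx": 18, "dy": -3, "dz": 105, "rx": 4, "ry": -24, "rz": 15, "hand": 0.4},
    {"dx": 18, "dy": -3, "dz": 139, "rx": 5.4, "ry": -31.1, "rz": 19.4, "hand": 0.4},
    {"dx": 18, "dy": -3, "dz": 139, "rx": 5.4, "ry": -31.1, "rz": 19.4, "hand": 0.4},
    {"dx": 18, "dy": -3, "dz": 139, "rx": 5.4, "ry": -31.1, "rz": 19.4, "hand": 0.4}
  ]
}}

```text
time: 23.22
eef_pos: [0.5236, 0.3467, 0.1102]
orientation: [[-0.777, 0.409, 0.478], [0.351, 0.912, -0.212], [-0.523, 0.003, -0.852]]
force: [0.9, -0.4, 0.5]
grip_width: 0.0513
gripper_force: 0.0
```

Run:
```python
from cast import *
np.set_printoptions(precision=3,suppress=True)
s=robot.read_state(); q=pose(-24.3,.580,.319);print(s['joint_positions'],s['grip_width'])
Rt,P=goal2(*q,31.5); print(delta(Rt,P,s));snap('wrist','w12');W=cam('wrist',s)
th,t,R=q;c,n=np.cos(.55),np.sin(.55)
F=lambda p:proj(W,[*(t+R@np.array([c*p[0]-n*p[2],p[1]])/1000),.017+(n*p[0]+c*p[2])/1000])[0]
im=cv2.imread('pics/w12_raw.png')
for L in([(-24,-10,68),(-24,10,68),(12,10,68),(12,-10,68)],[(-32,-33,12),(-32,33,12),(32,33,12),(32,-33,12)],[(-80,-24,42),(-80,24,42)]):
    cv2.polylines(im,[np.int32(np.round([F(p) for p in L]))],True,(0,0,255),1)
cv2.imwrite('pics/w12.png',cv2.resize(im,(800,600),interpolation=cv2.INTER_CUBIC))
# numeric check: bright pixels centroid inside expected web top
g=cv2.cvtColor(cv2.imread('pics/w12_raw.png'),cv2.COLOR_BGR2HSV);m=((g[...,2]>150)&(g[...,1]<40)).astype(np.uint8)
nn,_,st,ce=cv2.connectedComponentsWithStats(m)
for i in range(1,nn):
    if st[i,4]>300: print(st[i],ce[i])
print('pred nose',F((-80,0,42)),'web',F((-6,0,68)))
```

```text
[-1.557  0.926  1.017  2.121 -0.813  0.309  1.056] 0.05126258118470986
(array([ 2.194, -2.379, 81.282]), array([0.231, 0.038, 0.011]))
[ 222   78   79  157 8017] [261.125 161.694]
[   2  191  100   53 1042] [ 47.538 214.023]
[ 354  208  141   74 2948] [407.997 249.804]
pred nose [254.585  95.925] web [254.582 212.3  ]
```

Run:
```python
import cv2,numpy as np
im=cv2.imread('pics/w12_raw.png')
g=cv2.cvtColor(im,cv2.COLOR_BGR2HSV);m=((g[...,2]>150)&(g[...,1]<40)).astype(np.uint8)
n,l,st,ce=cv2.connectedComponentsWithStats(m);k=[i for i in range(1,n) if st[i,4]>5000][0]
for r in range(78,236,8):
    c=np.where(l[r]==k)[0]; print(r,c.min(),c.max(),(c.min()+c.max())/2)
gr=cv2.cvtColor(im,cv2.COLOR_BGR2GRAY)
for r in(195,210,225): print(r,gr[r,226:300:2].tolist())
```

```text
78 227 250 238.5
86 226 298 262.0
94 225 299 262.0
102 236 283 259.5
110 253 276 264.5
118 253 272 262.5
126 253 272 262.5
134 253 272 262.5
142 253 271 262.0
150 253 271 262.0
158 222 300 261.0
166 222 300 261.0
174 222 300 261.0
182 222 299 260.5
190 222 299 260.5
198 223 298 260.5
206 223 298 260.5
214 223 298 260.5
222 223 297 260.0
230 248 276 262.0
195 [169, 170, 169, 170, 171, 171, 163, 149, 150, 151, 138, 155, 172, 174, 173, 171, 171, 171, 172, 171, 172, 172, 175, 175, 175, 181, 170, 171, 170, 172, 171, 172, 171, 173, 172, 171, 178]
210 [166, 165, 166, 166, 166, 167, 167, 165, 165, 168, 152, 155, 175, 172, 172, 173, 174, 173, 171, 172, 173, 173, 171, 172, 173, 174, 169, 170, 171, 171, 172, 171, 171, 171, 172, 172, 163]
225 [166, 166, 167, 167, 167, 167, 167, 167, 167, 168, 159, 148, 169, 172, 170, 170, 168, 170, 172, 171, 171, 172, 174, 176, 175, 170, 169, 170, 171, 170, 171, 171, 171, 169, 170, 173, 132]
```

The row scan puts the casting's axis at column 262, parallel to the tool but about 5.6 mm to the +y side of my fit, and slightly towards the nose. I'll correct for both and grip.

Call:
{"op": "carry_out", "data": {
  "targets": [
    {"dx": 4, "dy": 3.2, "dz": 30, "rx": 0, "ry": 0, "rz": 0, "hand": 0.4},
    {"dx": 4.5, "dy": 3.2, "dz": 60, "rx": 0, "ry": 0, "rz": 0, "hand": 0.4},
    {"dx": 4.5, "dy": 3.2, "dz": 81, "rx": 0, "ry": 0, "rz": 0, "hand": 0.4},
    {"dx": 4.5, "dy": 3.2, "dz": 81, "rx": 0, "ry": 0, "rz": 0, "hand": 0.4},
    {"dx": 4.5, "dy": 3.2, "dz": 81, "rx": 0, "ry": 0, "rz": 0, "hand": 0.4}
  ]
}}

```text
time: 23.9
eef_pos: [0.5593, 0.3354, 0.0388]
orientation: [[-0.777, 0.409, 0.478], [0.351, 0.912, -0.21], [-0.522, 0.005, -0.853]]
force: [-0.9, -0.5, -0.1]
grip_width: 0.0513
gripper_force: 0.0
```

Run:
```python
from cast import *
np.set_printoptions(precision=3,suppress=True)
s=robot.read_state(); q=pose(-24.3,.580,.319);print(s['joint_positions'],s['grip_width'],s['force'])
Rt,P=goal2(*q,31.5); print(delta(Rt,P,s))
snap('wrist','w13');im=cv2.imread('pics/w13_raw.png')
g=cv2.cvtColor(im,cv2.COLOR_BGR2HSV);m=((g[...,2]>150)&(g[...,1]<40)).astype(np.uint8)
n,l,st,ce=cv2.connectedComponentsWithStats(m);k=1+np.argmax(st[1:,4]);print(st[k])
for r in range(st[k,1],st[k,1]+st[k,3],14):
    c=np.where(l[r]==k)[0]; print(r,c.min(),c.max(),(c.min()+c.max())/2)
```

```text
[-1.387  0.974  0.819  2.093 -0.882  0.155  1.115] 0.05126898950642969 [-0.915 -0.451 -0.079]
(array([-3.418, -6.446,  0.89 ]), array([ 0.311, -0.005, -0.02 ]))
[ 231  191   82  135 6400]
191 272 311 291.5
205 271 311 291.0
219 274 311 292.5
233 276 307 291.5
247 278 306 292.0
261 232 305 268.5
275 232 307 269.5
289 232 278 255.0
303 233 278 255.5
317 233 277 255.0
```

Call:
{"op": "carry_out", "data": {
  "targets": [
    {"dx": 0, "dy": 0, "dz": 0, "rx": 0, "ry": 0, "rz": 0, "hand": 0.7},
    {"dx": 0, "dy": 0, "dz": 0, "rx": 0, "ry": 0, "rz": 0, "hand": 1},
    {"dx": 0, "dy": 0, "dz": 0, "rx": 0, "ry": 0, "rz": 0, "hand": 1},
    {"dx": 0, "dy": 0, "dz": 0, "rx": 0, "ry": 0, "rz": 0, "hand": 1},
    {"dx": 0, "dy": 0, "dz": 0, "rx": 0, "ry": 0, "rz": 0, "hand": 1},
    {"dx": -10, "dy": 0, "dz": -20, "rx": 0, "ry": 0, "rz": 0, "hand": 1},
    {"dx": -25, "dy": 0, "dz": -50, "rx": 0, "ry": 0, "rz": 0, "hand": 1},
    {"dx": -50, "dy": 0, "dz": -95, "rx": 0, "ry": 0, "rz": 0, "hand": 1},
    {"dx": -50, "dy": 0, "dz": -95, "rx": 0, "ry": 0, "rz": 0, "hand": 1},
    {"dx": -50, "dy": 0, "dz": -95, "rx": 0, "ry": 0, "rz": 0, "hand": 1}
  ],
  "squeeze": 90
}}

```text
time: 25.2
eef_pos: [0.5501, 0.3384, 0.1419]
orientation: [[-0.78, 0.407, 0.475], [0.348, 0.913, -0.212], [-0.52, -0.001, -0.854]]
force: [-0.3, -0.3, -2.2]
grip_width: 0.019
gripper_force: 88.2
```

Run:
```python
from cast import *
np.set_printoptions(precision=3,suppress=True)
s=robot.read_state();print(s['joint_positions'],s['grip_width'],s['force'])
snap('wrist','w14');im=cv2.imread('pics/w14_raw.png')
g=cv2.cvtColor(im,cv2.COLOR_BGR2HSV);m=((g[...,2]>115)&(g[...,1]<40)).astype(np.uint8)
n,l,st,ce=cv2.connectedComponentsWithStats(m)
k=l[150,256] if l[150,256] else 1+np.argmax(st[1:,4]);print(st[k])
for r in range(st[k,1],st[k,1]+st[k,3],10):
    c=np.where(l[r]==k)[0]; print(r,c.min(),c.max(),(c.min()+c.max())/2)
# predicted nose centre and web ends in image for tool-casting relative pitch b, grasp gx
W=cam('wrist',s);R0=np.array(s['orientation']);p0=np.array(s['eef_pos'])
for b,gx in((0,-7),(0,-4),(4,-7),(-4,-7)):
    c,nn=np.cos(np.radians(b)),np.sin(np.radians(b))
    f=lambda x,z:R0@(np.array([0,0,-19])+(-(x-gx))*np.array([c,0,nn])+(z-50)*np.array([nn,0,-c]))/1000+p0
    print(b,gx,[proj(W,f(*q))[0].round(1) for q in((-91,42),(-80,53),(-69,42),(-24,68),(12,68),(-32,12))])
```

```text
[-1.537  0.904  1.077  2.08  -0.776  0.375  1.085] 0.01896342232875807 [-0.346 -0.329 -2.157]
[  138     0   374   332 48493]
0 468 511 489.5
10 467 511 489.0
20 464 511 487.5
30 462 511 486.5
40 460 511 485.5
50 244 511 377.5
60 244 511 377.5
70 235 511 373.0
80 216 511 363.5
90 196 511 353.5
100 194 511 352.5
110 195 511 353.0
120 164 511 337.5
130 156 511 333.5
140 139 511 325.0
150 197 508 352.5
160 234 488 361.0
170 201 489 345.0
180 199 486 342.5
190 173 496 334.5
200 191 501 346.0
210 198 506 352.0
220 200 508 354.0
230 201 511 356.0
240 199 511 355.0
250 202 511 356.5
260 200 511 355.5
270 233 511 372.0
280 234 511 372.5
290 234 279 256.5
300 235 279 257.0
310 235 279 257.0
320 235 280 257.5
330 237 278 257.5
0 -7 [array([258.7,  71.9]), array([258.8,  99.5]), array([258.6, 125.9]), array([258.7, 249.4]), array([258.5, 324.3]), array([258.2, 188.7])]
0 -4 [array([258.7,  64.2]), array([258.9,  91.4]), array([258.6, 118.8]), array([258.7, 242.4]), array([258.5, 318.6]), array([258.2, 183.5])]
4 -7 [array([258.7,  74.9]), array([258.8,  99.4]), array([258.6, 126.7]), array([258.7, 245.1]), array([258.5, 323.9]), array([258.2, 192.4])]
-4 -7 [array([258.8,  69.7]), array([258.9, 100.6]), array([258.7, 125.8]), array([258.7, 253.8]), array([258.5, 324.3]), array([258.2, 185.1])]
```

Run:
```python
import cv2,numpy as np
g=cv2.cvtColor(cv2.imread('pics/w14_raw.png'),cv2.COLOR_BGR2GRAY)
p=np.median(g[:,253:260],axis=1).astype(int);print([(i,int(p[i])) for i in range(50,345,4)])
p=np.median(g[:,215:225],axis=1).astype(int);print([(i,int(p[i])) for i in range(50,300,5)])
```

```text
[(50, 116), (54, 114), (58, 115), (62, 117), (66, 117), (70, 111), (74, 108), (78, 108), (82, 121), (86, 137), (90, 141), (94, 144), (98, 148), (102, 158), (106, 165), (110, 169), (114, 173), (118, 180), (122, 184), (126, 183), (130, 166), (134, 165), (138, 165), (142, 165), (146, 165), (150, 165), (154, 164), (158, 163), (162, 155), (166, 154), (170, 153), (174, 153), (178, 153), (182, 152), (186, 151), (190, 151), (194, 151), (198, 150), (202, 151), (206, 150), (210, 150), (214, 150), (218, 149), (222, 149), (226, 149), (230, 148), (234, 148), (238, 148), (242, 146), (246, 125), (250, 118), (254, 118), (258, 125), (262, 146), (266, 164), (270, 163), (274, 162), (278, 161), (282, 164), (286, 165), (290, 163), (294, 165), (298, 162), (302, 164), (306, 161), (310, 162), (314, 161), (318, 161), (322, 160), (326, 164), (330, 172), (334, 96), (338, 28), (342, 26)]
[(50, 106), (55, 105), (60, 108), (65, 108), (70, 108), (75, 110), (80, 112), (85, 138), (90, 143), (95, 146), (100, 148), (105, 147), (110, 146), (115, 137), (120, 133), (125, 126), (130, 117), (135, 108), (140, 33), (145, 114), (150, 111), (155, 113), (160, 108), (165, 112), (170, 115), (175, 110), (180, 108), (185, 112), (190, 114), (195, 130), (200, 143), (205, 139), (210, 145), (215, 140), (220, 140), (225, 139), (230, 140), (235, 141), (240, 39), (245, 36), (250, 77), (255, 94), (260, 98), (265, 94), (270, 29), (275, 28), (280, 29), (285, 29), (290, 30), (295, 26)]
```

Run:
```python
from cast import *
np.set_printoptions(precision=3,suppress=True)
s=robot.read_state();a=np.radians(-4.2)
Rt=np.array([[-np.cos(a),-np.sin(a),0],[-np.sin(a),np.cos(a),0],[0,0,-1.]])
print(delta(Rt,np.array([.5207,.1058,.17]),s))
```

```text
(array([ -72.801, -224.073,   11.167]), array([ -5.516,  30.973, -19.322]))
```

Call:
{"op": "carry_out", "data": {
  "targets": [
    {"dx": -21, "dy": 0, "dz": -34, "rx": 0, "ry": 0, "rz": 0, "hand": 1},
    {"dx": -25, "dy": -20, "dz": -30, "rx": -1.4, "ry": 8, "rz": -5, "hand": 1},
    {"dx": -40, "dy": -70, "dz": -20, "rx": -2.8, "ry": 16, "rz": -10, "hand": 1},
    {"dx": -55, "dy": -125, "dz": -5, "rx": -4.2, "ry": 24, "rz": -15, "hand": 1},
    {"dx": -68, "dy": -180, "dz": 5, "rx": -5.5, "ry": 31, "rz": -19.3, "hand": 1},
    {"dx": -73, "dy": -224, "dz": 11, "rx": -5.5, "ry": 31, "rz": -19.3, "hand": 1},
    {"dx": -73, "dy": -224, "dz": 11, "rx": -5.5, "ry": 31, "rz": -19.3, "hand": 1},
    {"dx": -73, "dy": -224, "dz": 11, "rx": -5.5, "ry": 31, "rz": -19.3, "hand": 1}
  ]
}}

```text
time: 26.25
eef_pos: [0.5216, 0.1064, 0.1709]
orientation: [[-0.997, 0.074, 0.001], [0.074, 0.997, 0.001], [-0.001, 0.002, -1.0]]
force: [0.3, 0.0, -1.8]
grip_width: 0.0192
gripper_force: 88.3
```

Run:
```python
from cast import *
np.set_printoptions(precision=3,suppress=True)
s=robot.read_state();a=np.radians(-4.2);print(s['joint_positions'])
Rt=np.array([[-np.cos(a),-np.sin(a),0],[-np.sin(a),np.cos(a),0],[0,0,-1.]])
print(s['eef_pos'],delta(Rt,np.array([.5207,.1058,.17]),s)); snap('wrist','w15')
```

```text
[-0.83   0.55   0.764  2.116 -0.598  0.699  1.832]
[0.522 0.106 0.171] (array([ 0.906, -0.637,  0.87 ]), array([ 0.087,  0.075, -0.046]))
```

Call:
{"op": "carry_out", "data": {
  "targets": [
    {"dx": 1, "dy": -0.5, "dz": 50, "rx": 0, "ry": 0, "rz": 0, "hand": 1},
    {"dx": 1, "dy": -0.5, "dz": 95, "rx": 0, "ry": 0, "rz": 0, "hand": 1},
    {"dx": 1, "dy": -0.5, "dz": 107, "rx": 0, "ry": 0, "rz": 0, "hand": 1},
    {"dx": 1, "dy": -0.5, "dz": 110, "rx": 0, "ry": 0, "rz": 0, "hand": 1},
    {"dx": 1, "dy": -0.5, "dz": 111, "rx": 0, "ry": 0, "rz": 0, "hand": 1},
    {"dx": 1, "dy": -0.5, "dz": 111, "rx": 0, "ry": 0, "rz": 0, "hand": 1},
    {"dx": 1, "dy": -0.5, "dz": 111, "rx": 0, "ry": 0, "rz": 0, "hand": 1}
  ]
}}

```text
time: 27.18
eef_pos: [0.5221, 0.1058, 0.0617]
orientation: [[-0.997, 0.074, 0.005], [0.074, 0.997, 0.002], [-0.005, 0.002, -1.0]]
force: [0.4, 0.3, -1.4]
grip_width: 0.0188
gripper_force: 88.3
```

Call:
{"op": "carry_out", "data": {
  "targets": [
    {"dx": 0, "dy": 0, "dz": 0.7, "rx": 0, "ry": 0, "rz": 0, "hand": 1},
    {"dx": 0, "dy": 0, "dz": 1.4, "rx": 0, "ry": 0, "rz": 0, "hand": 1},
    {"dx": 0, "dy": 0, "dz": 1.4, "rx": 0, "ry": 0, "rz": 0, "hand": 1},
    {"dx": 0, "dy": 0, "dz": 1.4, "rx": 0, "ry": 0, "rz": 0, "hand": 1}
  ]
}}

```text
time: 27.68
eef_pos: [0.5215, 0.1056, 0.0594]
orientation: [[-0.997, 0.074, 0.003], [0.074, 0.997, 0.001], [-0.003, 0.001, -1.0]]
force: [-0.4, -0.5, -1.8]
grip_width: 0.019
gripper_force: 88.3
```

Call:
{"op": "carry_out", "data": {
  "targets": [
    {"dx": 0, "dy": 0, "dz": 0.7, "rx": 0, "ry": 0, "rz": 0, "hand": 1},
    {"dx": 0, "dy": 0, "dz": 1.4, "rx": 0, "ry": 0, "rz": 0, "hand": 1},
    {"dx": 0, "dy": 0, "dz": 1.4, "rx": 0, "ry": 0, "rz": 0, "hand": 1},
    {"dx": 0, "dy": 0, "dz": 1.4, "rx": 0, "ry": 0, "rz": 0, "hand": 1}
  ]
}}

```text
time: 28.18
eef_pos: [0.5215, 0.1056, 0.058]
orientation: [[-0.997, 0.074, 0.003], [0.074, 0.997, 0.001], [-0.003, 0.001, -1.0]]
force: [0.4, -0.6, -1.6]
grip_width: 0.0187
gripper_force: 88.3
```

Call:
{"op": "carry_out", "data": {
  "targets": [
    {"dx": 0, "dy": 0, "dz": 0.7, "rx": 0, "ry": 0, "rz": 0, "hand": 1},
    {"dx": 0, "dy": 0, "dz": 0.7, "rx": 0, "ry": 0, "rz": 0, "hand": 1},
    {"dx": 0, "dy": 0, "dz": 0.7, "rx": 0, "ry": 0, "rz": 0, "hand": 1}
  ]
}}

```text
time: 28.55
eef_pos: [0.5216, 0.1056, 0.0574]
orientation: [[-0.997, 0.074, 0.003], [0.074, 0.997, 0.001], [-0.003, 0.002, -1.0]]
force: [-1.5, 0.2, -0.0]
grip_width: 0.0191
gripper_force: 88.7
```

Call:
{"op": "carry_out", "data": {
  "targets": [
    {"dx": 0, "dy": 0, "dz": 0.5, "rx": 0, "ry": 0, "rz": 0, "hand": 1},
    {"dx": 0, "dy": 0, "dz": 0.5, "rx": 0, "ry": 0, "rz": 0, "hand": 0.4},
    {"dx": 0, "dy": 0, "dz": 0.5, "rx": 0, "ry": 0, "rz": 0, "hand": 0.4},
    {"dx": 0, "dy": 0, "dz": 0.5, "rx": 0, "ry": 0, "rz": 0, "hand": 0.4},
    {"dx": 0, "dy": 0, "dz": -40, "rx": 0, "ry": 0, "rz": 0, "hand": 0.4},
    {"dx": -4, "dy": 0, "dz": -75, "rx": 0, "ry": 0, "rz": 0, "hand": 0.6},
    {"dx": -4, "dy": 0, "dz": -75, "rx": 0, "ry": 0, "rz": 0, "hand": 1},
    {"dx": -4, "dy": 0, "dz": -75, "rx": 0, "ry": 0, "rz": 0, "hand": 1},
    {"dx": -4, "dy": 0, "dz": -75, "rx": 0, "ry": 0, "rz": 0, "hand": 1},
    {"dx": -4, "dy": 0, "dz": -75, "rx": 0, "ry": 0, "rz": 0, "hand": 1}
  ],
  "squeeze": 30
}}

```text
time: 29.8
eef_pos: [0.5246, 0.1051, 0.1315]
orientation: [[-0.997, 0.074, 0.001], [0.074, 0.997, 0.001], [-0.001, 0.001, -1.0]]
force: [-0.5, -0.7, -0.3]
grip_width: -0.0001
gripper_force: 0.0
```

Run:
```python
from cast import *
np.set_printoptions(precision=3,suppress=True)
W,_=snap('wrist','w16');im=cv2.imread('pics/w16_raw.png');s=robot.read_state();print(s['eef_pos'])
a=np.radians(-4.2);x=np.array([np.cos(a),np.sin(a)]);y=np.array([-x[1],x[0]])
def draw(c,z0,pts,col):
    q=[[*(np.array(c)+x*i/1000+y*j/1000),z0+k/1000] for i,j,k in pts];cv2.polylines(im,[np.int32(np.round(proj(W,q)))],True,col,1)
for c,z0 in(((.531,.105),.027),((.5235,-.003),.021)):
    draw(c,z0,[(-47,-45,0),(47,-45,0),(47,45,0),(-47,45,0)],(0,0,255))
    draw(c,z0,[(-32,-33,12),(32,-33,12),(32,33,12),(-32,33,12)],(0,255,0))
    draw(c,z0,[(-24,-10,68),(12,-10,68),(12,10,68),(-24,10,68)],(255,0,0))
cv2.imwrite('pics/w16.png',cv2.resize(im,(800,600),interpolation=cv2.INTER_CUBIC))
```

```text
[0.525 0.105 0.132]
```

View pics/w16.png

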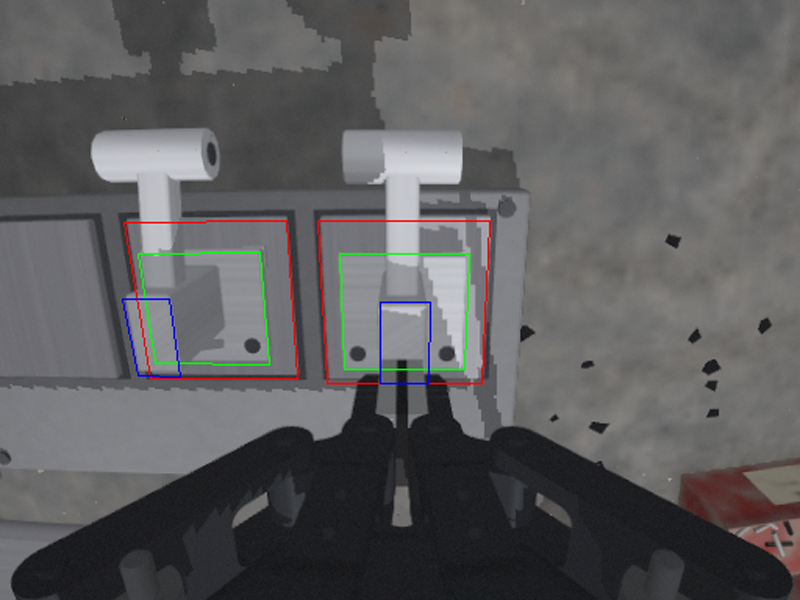

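Both castings stand square and centred within about 3 mm: the foot outlines match at (140-268, 250-365) and (340-470, 254-368). The fingertips are over the left web top, so I'll press.

Call:
{"op": "carry_out", "data": {
  "targets": [
    {"dx": 0, "dy": 0, "dz": 20, "rx": 0, "ry": 0, "rz": 0, "hand": 1},
    {"dx": 0, "dy": 0, "dz": 33, "rx": 0, "ry": 0, "rz": 0, "hand": 1},
    {"dx": 0, "dy": 0, "dz": 36, "rx": 0, "ry": 0, "rz": 0, "hand": 1},
    {"dx": 0, "dy": 0, "dz": 38, "rx": 0, "ry": 0, "rz": 0, "hand": 1},
    {"dx": 0, "dy": 0, "dz": 40, "rx": 0, "ry": 0, "rz": 0, "hand": 1},
    {"dx": 0, "dy": 0, "dz": 42, "rx": 0, "ry": 0, "rz": 0, "hand": 1},
    {"dx": 0, "dy": 0, "dz": 42, "rx": 0, "ry": 0, "rz": 0, "hand": 1}
  ]
}}

```text
time: 30.72
eef_pos: [0.5252, 0.1051, 0.0904]
orientation: [[-0.997, 0.074, 0.003], [0.074, 0.997, 0.001], [-0.003, 0.001, -1.0]]
force: [-2.7, -1.6, 3.5]
grip_width: 0.0003
gripper_force: 1.9
```

Call:
{"op": "carry_out", "data": {
  "targets": [
    {"dx": 0, "dy": 0, "dz": 1, "rx": 0, "ry": 0, "rz": 0, "hand": 1},
    {"dx": 0, "dy": 0, "dz": 2, "rx": 0, "ry": 0, "rz": 0, "hand": 1},
    {"dx": 0, "dy": 0, "dz": 2.5, "rx": 0, "ry": 0, "rz": 0, "hand": 1},
    {"dx": 0, "dy": 0, "dz": 2.5, "rx": 0, "ry": 0, "rz": 0, "hand": 1}
  ]
}}

```text
time: 31.22
eef_pos: [0.5253, 0.1051, 0.089]
orientation: [[-0.997, 0.074, 0.003], [0.074, 0.997, 0.003], [-0.002, 0.003, -1.0]]
force: [-5.0, -0.4, 16.3]
grip_width: -0.0001
gripper_force: 7.8
```

Both platforms are down. For the hood, I'll go over it and pull the bar forward from behind with the shut fingers.

Call:
{"op": "carry_out", "data": {
  "targets": [
    {"dx": 0, "dy": 0, "dz": -30, "rx": 0, "ry": 0, "rz": 0, "hand": 1},
    {"dx": 0, "dy": 0, "dz": -90, "rx": 0, "ry": 0, "rz": 0, "hand": 1},
    {"dx": 0, "dy": 0, "dz": -150, "rx": 0, "ry": 0, "rz": 0, "hand": 1},
    {"dx": 0, "dy": 0, "dz": -210, "rx": 0, "ry": 0, "rz": 0, "hand": 1},
    {"dx": -15, "dy": -40, "dz": -250, "rx": 0, "ry": 0, "rz": 0, "hand": 1},
    {"dx": -60, "dy": -80, "dz": -255, "rx": 0, "ry": 0, "rz": 0, "hand": 1},
    {"dx": -115, "dy": -107, "dz": -255, "rx": 0, "ry": 0, "rz": 0, "hand": 1},
    {"dx": -170, "dy": -107, "dz": -255, "rx": 0, "ry": 0, "rz": 0, "hand": 1},
    {"dx": -223, "dy": -107, "dz": -255, "rx": 0, "ry": 0, "rz": 0, "hand": 1},
    {"dx": -223, "dy": -107, "dz": -255, "rx": 0, "ry": 0, "rz": 0, "hand": 1}
  ]
}}

```text
time: 32.48
eef_pos: [0.7428, -0.0175, 0.3413]
orientation: [[-0.997, 0.072, 0.004], [0.072, 0.997, -0.001], [-0.004, -0.0, -1.0]]
force: [-0.7, -0.4, -0.4]
grip_width: -0.0001
gripper_force: 0.0
```

Call:
{"op": "carry_out", "data": {
  "targets": [
    {"dx": 0, "dy": 0, "dz": 0, "rx": 0, "ry": 0, "rz": 0, "hand": 1},
    {"dx": 0, "dy": 0, "dz": 0, "rx": 0, "ry": 0, "rz": 0, "hand": 1}
  ]
}}

```text
time: 32.72
eef_pos: [0.7381, -0.0181, 0.3436]
orientation: [[-0.997, 0.074, 0.003], [0.074, 0.997, 0.002], [-0.003, 0.002, -1.0]]
force: [0.6, -0.4, 0.3]
grip_width: -0.0003
gripper_force: 0.0
```

Call:
{"op": "carry_out", "data": {
  "targets": [
    {"dx": 0, "dy": 0, "dz": 40, "rx": 0, "ry": 0, "rz": 0, "hand": 1},
    {"dx": 0, "dy": 0, "dz": 80, "rx": 0, "ry": 0, "rz": 0, "hand": 1},
    {"dx": 0, "dy": 0, "dz": 120, "rx": 0, "ry": 0, "rz": 0, "hand": 1},
    {"dx": 0, "dy": 0, "dz": 148, "rx": 0, "ry": 0, "rz": 0, "hand": 1},
    {"dx": 0, "dy": 0, "dz": 148, "rx": 0, "ry": 0, "rz": 0, "hand": 1},
    {"dx": 0, "dy": 0, "dz": 148, "rx": 0, "ry": 0, "rz": 0, "hand": 1}
  ]
}}

```text
time: 33.48
eef_pos: [0.7401, -0.0182, 0.1972]
orientation: [[-0.997, 0.074, 0.006], [0.074, 0.997, 0.001], [-0.005, 0.001, -1.0]]
force: [0.3, -0.6, 0.0]
grip_width: -0.0001
gripper_force: 0.0
```

Call:
{"op": "carry_out", "data": {
  "targets": [
    {"dx": 10, "dy": 0, "dz": 0, "rx": 0, "ry": 0, "rz": 0, "hand": 1},
    {"dx": 20, "dy": 0, "dz": 0, "rx": 0, "ry": 0, "rz": 0, "hand": 1},
    {"dx": 30, "dy": 0, "dz": 0, "rx": 0, "ry": 0, "rz": 0, "hand": 1},
    {"dx": 40, "dy": 0, "dz": 0, "rx": 0, "ry": 0, "rz": 0, "hand": 1},
    {"dx": 50, "dy": 0, "dz": 0, "rx": 0, "ry": 0, "rz": 0, "hand": 1}
  ]
}}

```text
time: 34.1
eef_pos: [0.6938, -0.0151, 0.1983]
orientation: [[-0.997, 0.074, 0.014], [0.074, 0.997, -0.001], [-0.014, 0.0, -1.0]]
force: [4.8, 0.7, 4.6]
grip_width: -0.0005
gripper_force: 2.7
```

Call:
{"op": "carry_out", "data": {
  "targets": [
    {"dx": 15, "dy": 0, "dz": 1, "rx": 0, "ry": 0, "rz": 0, "hand": 1},
    {"dx": 30, "dy": 0, "dz": 2, "rx": 0, "ry": 0, "rz": 0, "hand": 1},
    {"dx": 45, "dy": 0, "dz": 3, "rx": 0, "ry": 0, "rz": 0, "hand": 1},
    {"dx": 60, "dy": 0, "dz": 4, "rx": 0, "ry": 0, "rz": 0, "hand": 1},
    {"dx": 75, "dy": 0, "dz": 5, "rx": 0, "ry": 0, "rz": 0, "hand": 1},
    {"dx": 88, "dy": 0, "dz": 5, "rx": 0, "ry": 0, "rz": 0, "hand": 1},
    {"dx": 88, "dy": 0, "dz": 5, "rx": 0, "ry": 0, "rz": 0, "hand": 1},
    {"dx": 88, "dy": 0, "dz": 5, "rx": 0, "ry": 0, "rz": 0, "hand": 1}
  ]
}}

```text
time: 35.1
eef_pos: [0.601, -0.0076, 0.1897]
orientation: [[-0.997, 0.074, 0.001], [0.074, 0.997, 0.002], [-0.001, 0.002, -1.0]]
force: [0.1, 0.5, -0.1]
grip_width: -0.0004
gripper_force: 0.0
```

Run:
```python
from cast import *
np.set_printoptions(precision=1,suppress=True,linewidth=200)
a=np.radians(-4.2);x=np.array([np.cos(a),np.sin(a),0]);y=np.array([-x[1],x[0],0]);z=np.array([0,0,1.]);H=np.array([.639,-.011,.08])
W,_=snap('side','v17');S,_=snap('scene','c17');Q,_=snap('wrist','w17')
for th in(.773,.873,.973,1.073):
    p=-x*np.cos(th)+z*np.sin(th);n=x*np.sin(th)+z*np.cos(th)
    P=[H+p*.15+y*.163,H+p*.15-y*.163]
    print(th,proj(W,P).ravel(),proj(S,P).ravel(),proj(Q,P).ravel())
# side view: left edge corner (y=+163) region: panel vs bg; gray row profiles around predicted corner
for cam_,f,i in((W,'v17',0),(S,'c17',1)):
    g=cv2.cvtColor(cv2.imread(f'pics/{f}_raw.png'),cv2.COLOR_BGR2GRAY)
    p0=-x*np.cos(.9)+z*np.sin(.9);u,v=np.round(proj(cam_,[H+p0*.15+y*(.15 if i==0 else -.15)])[0]).astype(int)
    print(f,u,v,'col profile rows',v-20,g[v-20:v+20,u].tolist(),'row profile cols',u-20,g[v,u-20:u+20].tolist())
```

```text
0.773 [249.4 205.5 268.2 159.3] [238.6 132.8 272.  175.9] [569.7 114.6 -55.4 114.8]
0.873 [246.  202.5 265.5 156.8] [241.3 129.9 275.2 172.4] [582.5 138.5 -68.1 138.7]
0.973 [242.3 199.8 262.5 154.4] [244.2 127.1 278.7 169.3] [593.1 165.8 -78.7 166. ]
1.073 [238.3 197.3 259.2 152.3] [247.4 124.7 282.4 166.4] [600.7 195.8 -86.2 196.1]
v17 246 200 col profile rows 180 [75, 72, 121, 201, 224, 224, 223, 222, 222, 222, 223, 223, 213, 181, 206, 221, 226, 203, 157, 141, 146, 154, 150, 135, 128, 127, 126, 129, 126, 126, 126, 127, 127, 125, 125, 126, 125, 126, 128, 127] row profile cols 226 [105, 108, 109, 107, 107, 109, 150, 165, 211, 222, 223, 223, 222, 221, 182, 218, 223, 223, 224, 165, 146, 148, 142, 127, 125, 125, 125, 123, 124, 102, 82, 91, 103, 104, 105, 102, 105, 103, 102, 105]
c17 275 170 col profile rows 150 [155, 152, 118, 99, 93, 87, 91, 93, 92, 95, 99, 129, 179, 210, 229, 240, 237, 238, 230, 207, 198, 191, 164, 121, 137, 149, 148, 152, 157, 159, 160, 160, 161, 162, 161, 161, 162, 163, 163, 163] row profile cols 255 [160, 158, 158, 159, 157, 157, 158, 159, 159, 158, 158, 160, 160, 159, 148, 120, 92, 104, 149, 184, 198, 212, 240, 253, 249, 236, 206, 159, 106, 89, 93, 101, 104, 113, 134, 142, 144, 149, 147, 146]
```

Run:
```python
import cv2
g=cv2.cvtColor(cv2.imread('pics/w17_raw.png'),cv2.COLOR_BGR2GRAY)
for c in(60,130,380,450): print(c,[(r,int(g[r,c])) for r in range(100,260,5)])
```

```text
60 [(100, 92), (105, 94), (110, 96), (115, 95), (120, 93), (125, 98), (130, 96), (135, 139), (140, 145), (145, 146), (150, 150), (155, 184), (160, 184), (165, 183), (170, 186), (175, 186), (180, 188), (185, 187), (190, 184), (195, 188), (200, 182), (205, 188), (210, 189), (215, 178), (220, 134), (225, 138), (230, 107), (235, 103), (240, 103), (245, 102), (250, 25), (255, 69)]
130 [(100, 104), (105, 105), (110, 106), (115, 104), (120, 106), (125, 104), (130, 128), (135, 133), (140, 134), (145, 135), (150, 133), (155, 107), (160, 109), (165, 185), (170, 188), (175, 186), (180, 187), (185, 188), (190, 187), (195, 191), (200, 187), (205, 189), (210, 175), (215, 185), (220, 188), (225, 141), (230, 84), (235, 60), (240, 106), (245, 107), (250, 106), (255, 104)]
380 [(100, 104), (105, 115), (110, 96), (115, 114), (120, 134), (125, 132), (130, 141), (135, 131), (140, 144), (145, 151), (150, 188), (155, 183), (160, 125), (165, 64), (170, 54), (175, 54), (180, 52), (185, 56), (190, 57), (195, 56), (200, 53), (205, 53), (210, 54), (215, 55), (220, 53), (225, 56), (230, 56), (235, 68), (240, 81), (245, 72), (250, 73), (255, 74)]
450 [(100, 105), (105, 107), (110, 106), (115, 103), (120, 99), (125, 103), (130, 140), (135, 142), (140, 135), (145, 147), (150, 180), (155, 185), (160, 188), (165, 184), (170, 182), (175, 186), (180, 186), (185, 182), (190, 185), (195, 185), (200, 183), (205, 189), (210, 188), (215, 188), (220, 120), (225, 153), (230, 155), (235, 79), (240, 77), (245, 63), (250, 74), (255, 73)]
```

The hood reads about 0.92 to 0.94 rad, both from the finger contact and from its free edge at row 151 in the wrist image. I'll push another 8 mm, then back away.

Call:
{"op": "carry_out", "data": {
  "targets": [
    {"dx": 4, "dy": 0, "dz": 0, "rx": 0, "ry": 0, "rz": 0, "hand": 1},
    {"dx": 8, "dy": 0, "dz": 0, "rx": 0, "ry": 0, "rz": 0, "hand": 1},
    {"dx": 8, "dy": 0, "dz": 0, "rx": 0, "ry": 0, "rz": 0, "hand": 1},
    {"dx": 8, "dy": 0, "dz": 0, "rx": 0, "ry": 0, "rz": 0, "hand": 1}
  ]
}}

```text
time: 35.75
eef_pos: [0.5945, -0.0073, 0.19]
orientation: [[-0.997, 0.074, 0.004], [0.074, 0.997, 0.001], [-0.004, 0.001, -1.0]]
force: [2.9, -0.6, -1.9]
grip_width: -0.0
gripper_force: 1.6
```

Run:
```python
from cast import *
np.set_printoptions(precision=1,suppress=True,linewidth=200)
a=np.radians(-4.2);x=np.array([np.cos(a),np.sin(a),0]);y=np.array([-x[1],x[0],0]);z=np.array([0,0,1.]);H=np.array([.639,-.011,.08])
s=robot.read_state();print(np.array(s['eef_pos'])*1000)
Q,_=snap('wrist','w18');S,_=snap('scene','c18')
g=cv2.cvtColor(cv2.imread('pics/w18_raw.png'),cv2.COLOR_BGR2GRAY)
for th in(.773,.823,.873,.923,.973):
    p=-x*np.cos(th)+z*np.sin(th);n=x*np.sin(th)+z*np.cos(th)
    print(th,proj(Q,[H+p*.15+n*.0015+y*.1,H+p*.15+n*.0015-y*.1]).ravel(),'lip',proj(Q,[H+p*.15-n*.01+y*.1]).ravel(),'bar',proj(Q,[H+p*.142+n*.036+y*.04]).ravel())
for c in(60,440,450): print(c,[(r,int(g[r,c])) for r in range(100,190,3)])
```

```text
[594.5  -7.3 190. ]
0.773 [459.8 127.1  55.  127.2] lip [452.4 109.7] bar [347.  196.8]
0.823 [464.6 139.5  50.2 139.6] lip [457.5 120.5] bar [348.1 213. ]
0.873 [469.  152.9  45.8 153. ] lip [462.4 132.4] bar [348.9 229.7]
0.923 [473.  167.3  41.8 167.4] lip [467.1 145.3] bar [349.4 246.6]
0.973 [476.6 182.6  38.3 182.7] lip [471.4 159.2] bar [349.7 263.6]
60 [(100, 88), (103, 90), (106, 92), (109, 91), (112, 93), (115, 95), (118, 94), (121, 95), (124, 94), (127, 92), (130, 97), (133, 94), (136, 93), (139, 107), (142, 137), (145, 138), (148, 141), (151, 141), (154, 140), (157, 138), (160, 180), (163, 182), (166, 186), (169, 183), (172, 183), (175, 143), (178, 188), (181, 185), (184, 185), (187, 185)]
440 [(100, 104), (103, 104), (106, 107), (109, 105), (112, 105), (115, 103), (118, 100), (121, 97), (124, 97), (127, 101), (130, 102), (133, 104), (136, 107), (139, 138), (142, 138), (145, 139), (148, 134), (151, 136), (154, 140), (157, 171), (160, 184), (163, 185), (166, 187), (169, 184), (172, 183), (175, 185), (178, 167), (181, 161), (184, 188), (187, 184)]
450 [(100, 97), (103, 100), (106, 103), (109, 106), (112, 108), (115, 109), (118, 104), (121, 103), (124, 99), (127, 98), (130, 99), (133, 101), (136, 102), (139, 138), (142, 140), (145, 140), (148, 141), (151, 144), (154, 138), (157, 170), (160, 183), (163, 185), (166, 185), (169, 184), (172, 111), (175, 187), (178, 185), (181, 184), (184, 187), (187, 187)]
```

Edge row 157 and lip row 138 give about 0.89 rad, which is on target. Backing off and handing in.

Call:
{"op": "carry_out", "data": {
  "targets": [
    {"dx": -10, "dy": 0, "dz": 0, "rx": 0, "ry": 0, "rz": 0, "hand": 1},
    {"dx": -12, "dy": 0, "dz": -5, "rx": 0, "ry": 0, "rz": 0, "hand": 1},
    {"dx": -12, "dy": 0, "dz": -55, "rx": 0, "ry": 0, "rz": 0, "hand": 1},
    {"dx": -12, "dy": 0, "dz": -115, "rx": 0, "ry": 0, "rz": 0, "hand": 1},
    {"dx": -12, "dy": 0, "dz": -160, "rx": 0, "ry": 0, "rz": 0, "hand": 1},
    {"dx": -12, "dy": 0, "dz": -160, "rx": 0, "ry": 0, "rz": 0, "hand": 1},
    {"dx": -12, "dy": 0, "dz": -160, "rx": 0, "ry": 0, "rz": 0, "hand": 1}
  ]
}}

```text
time: 36.72
eef_pos: [0.6046, -0.008, 0.3494]
orientation: [[-0.997, 0.074, 0.001], [0.074, 0.997, 0.002], [-0.001, 0.002, -1.0]]
force: [0.6, 0.4, -1.0]
grip_width: -0.0001
gripper_force: 0.0
```

Run:
```python
from cast import *
np.set_printoptions(precision=1,suppress=True,linewidth=200)
a=np.radians(-4.2);x=np.array([np.cos(a),np.sin(a),0]);y=np.array([-x[1],x[0],0]);z=np.array([0,0,1.]);H=np.array([.639,-.011,.08])
Q,_=snap('wrist','w19');g=cv2.cvtColor(cv2.imread('pics/w19_raw.png'),cv2.COLOR_BGR2GRAY)
for th in(.773,.873,.973):
    p=-x*np.cos(th)+z*np.sin(th);n=x*np.sin(th)+z*np.cos(th)
    print(th,proj(Q,[H+p*.15+n*.0015+y*.12,H+p*.15-n*.01+y*.12,H+p*.15+n*.0015-y*.12]).ravel())
q=proj(Q,[H+(-x*np.cos(.873)+z*np.sin(.873))*.15+y*.12])[0];c=int(q[0]);r=int(q[1])
print(c,[(i,int(g[i,c])) for i in range(max(0,r-40),r+40,3)])
```

```text
0.773 [378.4 101.8 376.   93.5 135.4 101.9]
0.873 [381.3 113.8 379.2 104.3 132.6 113.9]
0.973 [383.6 127.3 382.  116.6 130.2 127.4]
380 [(72, 96), (75, 94), (78, 108), (81, 114), (84, 102), (87, 99), (90, 106), (93, 105), (96, 105), (99, 104), (102, 100), (105, 99), (108, 139), (111, 140), (114, 137), (117, 184), (120, 186), (123, 186), (126, 187), (129, 186), (132, 188), (135, 188), (138, 186), (141, 186), (144, 188), (147, 190), (150, 188)]
```

```bash
python3 -c "
from bench import robot
print(robot.job_done())"
```

```text
the job is handed in; nothing more can be done
None
```

The job is handed in: both castings I found stand on lowered platforms (mid and left), and the hood is at about 0.89 rad (target 0.873 ± 0.12); the verdict was not shown, and I took no final picture of the castings or bystanders.

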